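# Find the tin with the loose knob

## Task

Tip the fittings box's loose lid up by its pull, onto its far edge, then lift it off and lay it flat on the clear bench beside the box. One of the three identical tins inside has a loose knob in it: lift the tins out and shake them end to end, one after another, until you have the one that rattles, with the quiet ones standing in the box. Finish while holding the rattling tin in the gripper, level and still, out over the sorting tray and well clear above it; leave the other things on the bench where they are.

Things in the scene. Friction and masses are not known exactly. Their poses are not given: they have to be found in the camera images.
- box: the fittings box, fixed to the bench: open wooden box with finger-jointed corners, outside 156 (x) by 266 (y) by 58 (z) mm, walls 8 mm, floor 8 mm; origin at the centre of its underside, on the bench; y along its length
- lid_mid (a point): middle of the box's loose lid, a wooden board 162 (x) by 272 (y) by 8 mm, about 0.28 kg, lying on the rim (underside 58 mm up), axes along the box's. Two 9 mm battens under it drop inside the walls with 4 mm or more of play; on the bench its underside is 9 mm up. The bench left of the box is clear: the lid fits there with its length along world y, middle near x 0.44, y 0.22 m
- lid_pull (a point): grip point on the lid's pull, an upright wooden strip along the lid's near (-x) edge, 12 mm thick (x), 100 mm long (y), standing 30 mm above the board's top, its rounded top 6 mm higher; this point is on its centre line, 18 mm above the board's top, 66 mm to -x of the lid's middle
- lid_far_edge (a point): middle of the lower edge of the lid's far (+x) side, 81 mm to +x of the lid's middle: the edge on which it tips up
- tin_a_mid (a point): one of three identical sealed slip-lid tins, plain steel, 38 (x) by 70 (y) by 44 (z) mm, 0.18 to 0.26 kg; this point is its centre, half-way up, with the tin's axes. They stand in a row along the box's y, about 82 mm apart, long sides (y) along the box's y, 44 mm or more from the box's long walls, so that fingers fit beside the long sides
- tin_b_mid (a point): the second tin, as tin_a. In one tin (which one changes from start to start) a brass knob of about 115 g lies loose: it can run 40 mm along the tin's y, 2 mm along x, 14 mm up and down; it rolls once the tin is tilted some 10 degrees or jerked, and stays at the end it ran to when level. The other two are packed solid, equally heavy; all weights vary by chance, so weighing tells nothing
- tin_c_mid (a point): the third tin, as tin_a
- tray: the sorting tray, fixed to the bench: shallow dark wooden tray with a grey felt floor, 110 (x) by 160 (y) mm, 22 mm high, walls 7 mm; origin at the centre of its underside, on the bench
- plane: block plane, steel, 160 by 50 by 55 mm, right of the box; leave alone; origin at the centre of its underside (so for all below)
- square: try square lying flat, wooden stock 105 mm long with a 150 mm steel blade, 20 mm high, between the box and the robot's base; leave alone
- pencil: blue pencil 130 mm long, 10 mm thick, beyond the box; leave alone
- wax: white wax block 46 by 34 by 24 mm, beyond the box; leave alone
- offcut: dark dovetailed offcut 75 by 50 by 18 mm, beyond the box and right of the tray; leave alone
- brush: bench brush lying on its bristles, about 270 by 40 by 55 mm, left of the tray; leave alone
- bottle: white plastic bottle, 56 mm thick, 150 mm high, far left; leave alone
Things that resemble listed ones, but are neither listed nor needed, are in the scene too. What is shaped like the tray but green is not meant.

How it is judged (in metres and radians):
On the way, in this order (a step that is already met when the one before it is completed fails the run):
1. the lid is tipped up by 9 degrees or more, its far edge still at the rim (angle between lid_mid's own z axis and vertical above 0.157 rad and z of lid_far_edge in the frame of box below 0.075 m and x of lid_far_edge in the frame of box above 0.05 m and contact force between the fingers and lid above 0.5 N), for 0.02 s.
2. the lid lies flat on the bench beside the box, let go (height (world z) of lid_mid below 0.022 m and angle between lid_mid's own z axis and vertical below 0.1 rad and contact force between the fingers and lid below 0.1 N and linear speed of lid below 0.03 m/s and horizontal distance between lid_mid and box above 0.13 m), for 0.2 s.
3. the tin with the loose knob is held clear above its place and shaken: the knob has run to one end (((distance between loose_knob_c0 and tin_a_mid below 0.05 m and z of tin_a_mid in the frame of box above 0.055 m and contact force between the fingers and tin_a above 0.5 N and y of loose_knob_c0 in the frame of tin_a above 0.005 m) or (distance between loose_knob_c0 and tin_b_mid below 0.05 m and z of tin_b_mid in the frame of box above 0.055 m and contact force between the fingers and tin_b above 0.5 N and y of loose_knob_c0 in the frame of tin_b above 0.005 m) or (distance between loose_knob_c0 and tin_c_mid below 0.05 m and z of tin_c_mid in the frame of box above 0.055 m and contact force between the fingers and tin_c above 0.5 N and y of loose_knob_c0 in the frame of tin_c above 0.005 m))).
4. and to the other end (((distance between loose_knob_c0 and tin_a_mid below 0.05 m and z of tin_a_mid in the frame of box above 0.055 m and contact force between the fingers and tin_a above 0.5 N and y of loose_knob_c0 in the frame of tin_a below -0.005 m) or (distance between loose_knob_c0 and tin_b_mid below 0.05 m and z of tin_b_mid in the frame of box above 0.055 m and contact force between the fingers and tin_b above 0.5 N and y of loose_knob_c0 in the frame of tin_b below -0.005 m) or (distance between loose_knob_c0 and tin_c_mid below 0.05 m and z of tin_c_mid in the frame of box above 0.055 m and contact force between the fingers and tin_c above 0.5 N and y of loose_knob_c0 in the frame of tin_c below -0.005 m))).
At the end, for the whole second after the job is handed in: The rattling tin is gripped, centre over the tray (50 mm in its x, 75 mm in its y from the middle), 85 to 320 mm above the bench, within 11 degrees of level, still, touching neither tray nor lid; the other two stand upright on the box floor; the lid lies flat on the bench beside the box, let go (all of step 2 and ((distance between loose_knob_c0 and tin_a_mid below 0.05 m and height (world z) of tin_a_mid between 0.085 and 0.32 m and angle between each of tin_a_mid, tin_b_mid, tin_c_mid's own z axis and vertical below 0.2 rad and linear speed of tin_a below 0.05 m/s and x of tin_a_mid in the frame of tray between -0.05 and 0.05 m and y of tin_a_mid in the frame of tray between -0.075 and 0.075 m and contact force between the fingers and tin_a above 1 N and contact force between tin_a and tray below 0.1 N and contact force between tin_a and lid below 0.1 N and x of tin_b_mid in the frame of box between -0.07 and 0.07 m and y of tin_b_mid in the frame of box between -0.125 and 0.125 m and z of each of tin_b_mid, tin_c_mid in the frame of box below 0.038 m and x of tin_c_mid in the frame of box between -0.07 and 0.07 m and y of tin_c_mid in the frame of box between -0.125 and 0.125 m) or (distance between loose_knob_c0 and tin_b_mid below 0.05 m and height (world z) of tin_b_mid between 0.085 and 0.32 m and angle between each of tin_b_mid, tin_a_mid, tin_c_mid's own z axis and vertical below 0.2 rad and linear speed of tin_b below 0.05 m/s and x of tin_b_mid in the frame of tray between -0.05 and 0.05 m and y of tin_b_mid in the frame of tray between -0.075 and 0.075 m and contact force between the fingers and tin_b above 1 N and contact force between tin_b and tray below 0.1 N and contact force between tin_b and lid below 0.1 N and x of tin_a_mid in the frame of box between -0.07 and 0.07 m and y of tin_a_mid in the frame of box between -0.125 and 0.125 m and z of each of tin_a_mid, tin_c_mid in the frame of box below 0.038 m and x of tin_c_mid in the frame of box between -0.07 and 0.07 m and y of tin_c_mid in the frame of box between -0.125 and 0.125 m) or (distance between loose_knob_c0 and tin_c_mid below 0.05 m and height (world z) of tin_c_mid between 0.085 and 0.32 m and angle between each of tin_c_mid, tin_a_mid, tin_b_mid's own z axis and vertical below 0.2 rad and linear speed of tin_c below 0.05 m/s and x of tin_c_mid in the frame of tray between -0.05 and 0.05 m and y of tin_c_mid in the frame of tray between -0.075 and 0.075 m and contact force between the fingers and tin_c above 1 N and contact force between tin_c and tray below 0.1 N and contact force between tin_c and lid below 0.1 N and x of tin_a_mid in the frame of box between -0.07 and 0.07 m and y of tin_a_mid in the frame of box between -0.125 and 0.125 m and z of each of tin_a_mid, tin_b_mid in the frame of box below 0.038 m and x of tin_b_mid in the frame of box between -0.07 and 0.07 m and y of tin_b_mid in the frame of box between -0.125 and 0.125 m))); the arm keeps its last pose, push and grip.
It fails at once if the plane, square, pencil, wax, offcut, brush or bottle is pushed more than 30 mm from its place (distance of any of plane, square, pencil, wax, offcut, brush, bottle from where it was at the start of the episode above 0.03 m).
It also fails if it takes over 72 s, if anything falls off the work surface, if the arm or the gripper's body presses on something with over 40 N, if the wrist force passes 120 N, or if a joint passes its speed limit or range.

## Robot

A 6-joint arm with a two-finger parallel gripper is mounted at the origin on the work surface. World frame = base frame: x ahead of the robot, y to its left, z up, the work surface at z = 0. Lengths are in m, angles in degrees, forces in N, time in s.
With the tool pointing down it reaches from about 0.35 to 0.875 m from the base axis. Payload 4.2 kg.
Tool frame: the origin (TCP) lies on the centre line of the jaws, within the pads' length; the fingertips stand 8 mm ahead of it and the grasp point (between the pads) lies 11 mm behind it; z points along the fingers, y is the direction in which the jaws open and shut (so a half turn about z gives the same grasp; the last joint's range is limited). The gripper opens to 87 mm and grips with 3 to 60 N. Pads are 19 mm wide; open, the fingers measure 117 mm over their backs; the gripper's body (75 mm by 190 mm) begins 51 mm behind the grasp point.
Start: joints at [-58.579, 22.042, 0.453, 0, -68.411, -14.817], TCP at [0.179, -0.599, 0.231] pointing down, gripper open.
Joint ranges: [-179.83, 179.83], [-69.29, 118.12], [-61.27, 80.66], [-181.25, 117.63], [-171.15, -9.14], [-177.46, 177.46]. Speed limits (degrees/s): [159.86, 159.86, 180, 180, 180, 180].

## Interface

Orientations are given as a 3x3 rotation matrix whose columns are the frame's x, y, z axes.
In Python, from station import sense, capture, finish_job, recognise gives the robot as it stands.
- The arm moves only by the tool apply_moves, never from a script. Its argument "plan" is a list that holds one entry, the list of rows, each a list of 7 numbers: the opening in per cent of the stroke, from 0 (shut) to 100 (fully open), then the shift along the world's x, y, z in units of 25 mm (1.0 is 25 mm), then the turn, a rotation vector about the world's x, y, z in rad. A call has 1 to 12 rows; each row shifts and turns the pose as measured when the row begins; what a row does not reach is not made up. A row lasts 1/12 s, in which the tool goes at most 41.7 mm and 7.16 degrees, less where a joint would pass 70% of its speed; a pose out of reach is approached as far as the arm can. A call is refused whole if a number of a shift passes 1 or a number of a turn 0.125, either way. A call with a gripper value outside its range is refused whole. The fingers move at their own pace and stop on an object; the grip force is fixed at half the most. Time passes only in rows, so rows that do not move let the fingers close. It gives the time, the measured TCP pose, the force and the opening at its end, in the units of the state.
- sense(): the state, without advancing time (a new reading comes with each control period).
- capture(name): name is "scene" or "top" or "wrist"; returns a dict with "pixels" (384x512x3 uint8, red, green, blue), "depth" (384x512 float32, m along the optical axis (not along the pixel's ray), 0 where there is no reading), "mtx" (3x3 intrinsics, pixels), "distortion" ([k1, k2, p1, p2, k3] as OpenCV has them; the pictures are not rectified), "R" (3x3) and "t" (3): a world point X has camera coordinates R X + t; the wrist camera has in their place "mount" (4x4, takes a point from camera to tool coordinates, whose origin is the TCP and whose axes are the flange's). Camera axes: x right, y down, z forward; pixel columns grow to the right and rows downward; lengths in m; the calibration is good to about 2 mm. A picture is of the moment at which its call begins: read the wrist's pose just before it.
- finish_job(): hands the job in, once; it reports no verdict.
Trained networks look in a picture, given as the dict that the camera call returned (one of the last four; its "shot" number tells which), for a name from the list of things; names that differ only in an ending like _2 or _b are one class to them, and where a whole thing is asked for, a point or a joint stands for the part that bears it (a point fixed in the world has none). Each returns a list of dicts, best first, with "score" (0 to 1); they miss things now and then, are a little off and sometimes report something else, mostly with a low value. They report only what shows in the picture. A call takes as long as a camera call. They do not tell look-alikes from the thing itself.
- recognise(label, picture): "at" ([x, y, z] in m, in the coordinates of the camera as it stood for that picture, good to about 4 mm: the middle of the surface that is visible of it).
The state is a dict: "time_s": time; "joints": joint angles; "joint_velocities": joint speeds; "effort": joint torques, N m; "tcp_pos": TCP position; "ee_rot": TCP orientation; "wrist_force": force on the tool from outside, world axes, zero at the start; "moment": the same for the moment, N m; "gripper_width": opening from 0.0 (shut) to 1.0 (fully open).
Only numpy, scipy, OpenCV 4.12 (cv2) and the standard library are available. Lean on these libraries where they do the work, as an engineer would, in place of code of your own. Each camera call takes 0.05 s, during which the arm holds its last target.

## Working session

There is one attempt and no reset: what is moved stays moved. The work goes in short steps, Python scripts to look and compute and a tool call to move; the robot and the scene stay as the last step left them, time stands still between calls to the robot, and variables do not carry over. Pictures are saved under pics/ and viewed, and the job is handed in when it is done.

Besides the shell and the picture viewer there is one more tool, called after ">>>" as name(argument=value, ...), one argument or row to a line, values as JSON. apply_moves: Moves the arm, as the interface text tells. Its arguments: {"type":"object","properties":{"plan":{"type":"array","items":{"type":"array","items":{"type":"array","items":{"type":"number"}}}}},"required":["plan"]}

```bash
ls; mkdir -p pics; cat > h.py <<'E'
import numpy as np, cv2
from station import sense, capture, finish_job, recognise
def save(p,n): cv2.imwrite('pics/'+n, p['pixels'][:,:,::-1])
def c2w(p,X,s=None):
    X=np.asarray(X,float)
    if 'R' in p: return (X-np.array(p['t']))@np.array(p['R'])
    M=np.array(p['mount']); Y=X@M[:3,:3].T+M[:3,3]
    return Y@np.array(s['ee_rot']).T+np.array(s['tcp_pos'])
def cloud(p,s=None):
    d=p['depth']; h,w=d.shape
    v,u=np.mgrid[0:h,0:w]
    q=cv2.undistortPoints(np.stack([u,v],-1).reshape(-1,1,2).astype(np.float64),np.array(p['mtx'],float),np.array(p['distortion'],float)).reshape(h,w,2)
    X=np.dstack([q*d[...,None],d])
    W=c2w(p,X.reshape(-1,3),s).reshape(h,w,3); W[d==0]=np.nan
    return W
E
python3 - <<'E'
from h import *
np.set_printoptions(precision=3,suppress=True)
s=sense();print({k:np.round(v,3).tolist() for k,v in s.items()})
for n in ['scene','top']:
    p=capture(n);save(p,n+'1.png')
    for l in ['box','lid_mid','lid_pull','lid_far_edge','tray','plane','square','pencil','wax','offcut','brush','bottle']:
        r=recognise(l,p)
        print(n,l,[(round(a['score'],2),c2w(p,a['at']).round(3).tolist()) for a in r[:3]])
E
```

```text
pics
{'time_s': 0.0, 'joints': [-58.578, 22.09, 0.381, -0.03, -68.412, -14.82], 'joint_velocities': [-0.01, -0.042, -0.081, 0.017, -0.033, -0.054], 'effort': [0.001, -39.066, 18.74, 4.22, 0.011, -0.0], 'tcp_pos': [0.178, -0.598, 0.229], 'ee_rot': [[-0.958, -0.286, -0.001], [-0.286, 0.958, 0.002], [0.0, 0.002, -1.0]], 'wrist_force': [-0.669, -0.214, -0.666], 'moment': [0.065, 0.059, -0.004], 'gripper_width': 0.994}
scene box [(0.73, [0.61, -0.253, 0.032]), (0.43, [0.718, -0.24, 0.026])]
scene lid_mid [(0.8, [0.539, -0.196, 0.068])]
scene lid_pull [(0.98, [0.543, -0.199, 0.07])]
scene lid_far_edge [(0.9, [0.54, -0.197, 0.072])]
scene tray [(0.62, [0.617, 0.232, 0.01]), (0.62, [0.222, 0.375, 0.015])]
scene plane [(0.72, [0.72, -0.236, 0.027]), (0.7, [0.451, -0.509, 0.024])]
scene square [(0.74, [0.324, -0.322, 0.009])]
scene pencil []
scene wax [(0.76, [0.719, -0.237, 0.024])]
scene offcut [(0.71, [0.736, 0.038, 0.024])]
scene brush [(0.32, [0.722, -0.238, 0.025])]
scene bottle [(0.7, [0.419, 0.486, 0.075])]
top box [(0.31, [0.433, -0.49, 0.03])]
top lid_mid [(0.76, [0.533, -0.177, 0.071])]
top lid_pull [(0.82, [0.532, -0.182, 0.068]), (0.66, [0.661, 0.459, 0.052])]
top lid_far_edge [(0.96, [0.532, -0.181, 0.068])]
top tray [(0.97, [0.222, 0.384, 0.01])]
top plane [(0.66, [0.436, -0.49, 0.033])]
top square [(0.9, [0.295, -0.334, 0.011])]
top pencil []
top wax [(0.68, [0.708, -0.235, 0.022])]
top offcut [(0.53, [0.723, 0.041, 0.018])]
top brush [(0.89, [0.661, 0.462, 0.054])]
top bottle [(0.65, [0.412, 0.482, 0.095])]
```

View pics/scene1.png

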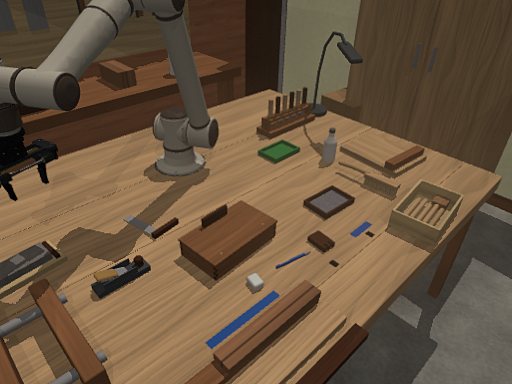

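View pics/top1.png

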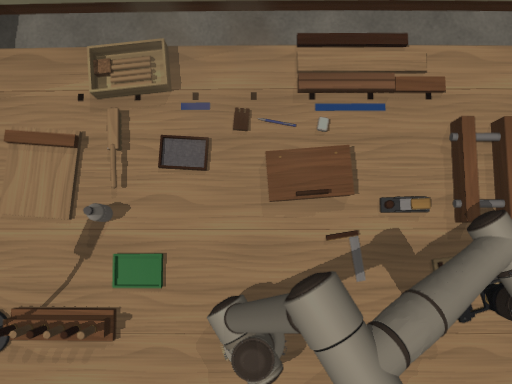

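```bash
python3 - <<'E'
from h import *
p=capture('top')
W=cloud(p)
np.save('topW.npy',W); np.save('toppix.npy',p['pixels'])
print(np.array(p['mtx']).round(1).tolist(),(-np.array(p['R']).T@p['t']).round(3))
z=W[...,2]
# lid top
m=(z>0.058)&(z<0.074)&(W[...,0]>0.38)&(W[...,0]<0.72)&(W[...,1]<0.03)&(W[...,1]>-0.40)
n,l,st,c=cv2.connectedComponentsWithStats(m.astype(np.uint8))
for i in range(1,n):
    if st[i,4]>150:
        P=W[l==i]; r=cv2.minAreaRect(P[:,:2].astype(np.float32)); print(st[i],r,P[:,2].mean())
m=(z>0.085)&(z<0.12)&(W[...,0]>0.38)&(W[...,0]<0.72)&(W[...,1]<0.03)&(W[...,1]>-0.40)
P=W[m];print(len(P),cv2.minAreaRect(P[:,:2].astype(np.float32)),P[:,2].max())
# tray
m=(z>0.012)&(z<0.04)&(W[...,1]>0.05)
n,l,st,c=cv2.connectedComponentsWithStats(m.astype(np.uint8))
for i in range(1,n):
    if st[i,4]>60:
        P=W[l==i]; print(st[i],cv2.minAreaRect(P[:,:2].astype(np.float32)),P[:,2].mean())
E
```

```text
[[420.7, 0.0, 252.3], [0.0, 420.7, 197.4], [0.0, 0.0, 1.0]] [ 0.321 -0.016  1.399]
[ 265  145   90   56 4109] ((0.5363026261329651, -0.1812959462404251), (0.16343954205513, 0.27339616417884827), 4.245617389678955) 0.06623610890320715
136 ((0.47005581855773926, -0.18468090891838074), (0.012533462606370449, 0.09867803752422333), 4.197092533111572) 0.10603138822858377
[  92   45   70   45 1514] ((0.9077104926109314, 0.4254283607006073), (0.1335197389125824, 0.2375202476978302), 6.242169380187988) 0.028929004680140136
[ 94  44  77  54 291] ((0.8436073660850525, 0.3765309751033783), (0.134901225566864, 0.30195751786231995), 37.55409240722656) 0.02639195385238718
[233 107   6  23 104] ((0.7300174832344055, 0.05886177346110344), (0.07750893384218216, 0.017059024423360825), 0.08431116491556168) 0.01837343630733607
[117 111   4  39  61] ((0.6863194108009338, 0.4497861862182617), (0.13122417032718658, 0.007505182642489672), 1.8281948566436768) 0.02485888871146894
[   0  126   81   94 5458] ((0.5492943525314331, 0.7182674407958984), (0.24696411192417145, 0.3029269278049469), 85.31708526611328) 0.02274636316750861
[158 135  51  35 423] ((0.6136553287506104, 0.234716534614563), (0.16180762648582458, 0.11186864972114563), 86.60354614257812) 0.020898034089618055
[112 254  51  34 422] ((0.22172829508781433, 0.3800306022167206), (0.10726841539144516, 0.16368122398853302), 0.04842134565114975) 0.021389922080024205
[   0  307  117   44 1685] ((0.047478027641773224, 0.6386443376541138), (0.13415436446666718, 0.3912350833415985), 5.483177661895752) 0.029516673536765486
```

The scene picture shows the lidded box at (228,240), with its pull at (214,214). The dark felt tray is at (329,202) in scene and (184,152) in top. 

Candidates for the look-alikes:
- **Tray:** dark with grey felt at top (184,152), green at top (138,270). I choose the dark one.
- **Lid:** box lid with pull at top (310,173), pale board with a brown strip at top (40,175), crate of chisels at top (128,68). I choose (310,173), the only one at 66 mm with the right size, 163 x 273.

Next I move above the pull and check with a wrist crop.

>>> apply_moves(
  plan=[
    [[100, 0.58, 0.82, 0, 0, 0, 0.115], [100, 0.58, 0.82, 0, 0, 0, 0.115], [100, 0.58, 0.82, 0, 0, 0, 0.115], [100, 0.58, 0.82, 0, 0, 0, 0.115], [100, 0.58, 0.82, 0, 0, 0, 0.115], [100, 0.58, 0.82, 0, 0, 0, 0.115], [100, 0.58, 0.82, 0, 0, 0, 0.115], [100, 0.58, 0.82, 0, 0, 0, 0.115], [100, 0.58, 0.82, 0, 0, 0, 0.115], [100, 0.58, 0.82, 0, 0, 0, 0.115], [100, 0.58, 0.82, 0, 0, 0, 0.115], [100, 0.58, 0.82, 0, 0, 0, 0.115]],
  ],
)

```text
time_s: 2.35
tcp_pos: [0.3557, -0.3453, 0.2303]
ee_rot: [[0.156, -0.988, 0.003], [-0.988, -0.156, -0.002], [0.003, -0.002, -1.0]]
wrist_force: [0.6, -0.4, 0.1]
gripper_width: 1.003
```

```bash
cat >> h.py <<'E'
def tell(tx,ty,tz,yaw=None,s=None):
    s=s or sense(); p=np.array(s['tcp_pos']);R=np.array(s['ee_rot'])
    d=(np.array([tx,ty,tz])-p)/0.025
    ya=np.degrees(np.arctan2(R[1,1],R[0,1]))
    print('t',round(s['time_s'],2),'tcp',p.round(4),'yaw_y',ya.round(2),'z',R[:,2].round(3),'shift units',d.round(2),'w',round(s['gripper_width'],3),'F',np.round(s['wrist_force'],2),'M',np.round(s['moment'],3))
    if yaw is not None:
        from scipy.spatial.transform import Rotation as Ro
        c,sn=np.cos(np.radians(yaw)),np.sin(np.radians(yaw))
        y=np.array([c,sn,0]);z=np.array([0,0,-1]);T=np.column_stack([np.cross(y,z),y,z])
        print('rotvec',Ro.from_matrix(T@R.T).as_rotvec().round(3))
E
python3 -c "
from h import *
tell(.47,-.185,.2,184.2)"
```

```text
t 2.35 tcp [ 0.3557 -0.3453  0.2303] yaw_y -171.01 z [ 0.003 -0.002 -1.   ] shift units [ 4.57  6.41 -1.21] w 1.003 F [ 0.56 -0.4   0.14] M [-0.004  0.11  -0.019]
rotvec [ 0.002  0.003 -0.084]
```

>>> apply_moves(
  plan=[
    [[100, 0.57, 0.8, 0, 0, 0, -0.01], [100, 0.57, 0.8, 0, 0, 0, -0.01], [100, 0.57, 0.8, 0, 0, 0, -0.01], [100, 0.57, 0.8, 0, 0, 0, -0.01], [100, 0.57, 0.8, 0, 0, 0, -0.01], [100, 0.57, 0.8, 0, 0, 0, -0.01], [100, 0.5, 0.7, 0, 0, 0, -0.01], [100, 0.3, 0.4, 0, 0, 0, 0], [100, 0, 0, 0, 0, 0, 0]],
  ],
)

```text
time_s: 3.1
tcp_pos: [0.4682, -0.1864, 0.2328]
ee_rot: [[0.094, -0.996, 0.009], [-0.996, -0.094, -0.004], [0.005, -0.008, -1.0]]
wrist_force: [0.2, 0.5, 0.2]
gripper_width: 0.998
```

```bash
python3 - <<'E'
from h import *
tell(.47,-.185,.12,184.2)
s=sense();p=capture('wrist');save(p,'w1.png')
W=cloud(p,s);z=W[...,2]
m=(z>0.085)&(z<0.125)&(np.hypot(W[...,0]-.47,W[...,1]+.185)<.1)
P=W[m];print(len(P),cv2.minAreaRect(P[:,:2].astype(np.float32)),np.percentile(P[:,2],[5,50,95]))
m=(z>0.058)&(z<0.074)
P=W[m];print(len(P),cv2.minAreaRect(P[:,:2].astype(np.float32)),P[:,2].mean())
r=recognise('lid_pull',p);print([(a['score'],c2w(p,a['at'],s)) for a in r])
E
```

```text
t 3.1 tcp [ 0.4682 -0.1864  0.2328] yaw_y -174.6 z [ 0.009 -0.004 -1.   ] shift units [ 0.07  0.06 -4.51] w 0.998 F [0.21 0.47 0.22] M [ 0.044  0.198 -0.043]
rotvec [ 0.004  0.009 -0.021]
1187 ((0.47268521785736084, -0.18331871926784515), (0.011990668252110481, 0.10011415928602219), 4.247564315795898) [0.09712623 0.10054711 0.10228211]
30384 ((0.5399798154830933, -0.19622266292572021), (0.16229090094566345, 0.23710110783576965), 4.331694602966309) 0.06599163095376812
[(0.6, array([ 0.53853395, -0.21713559,  0.06362116]))]
```

View pics/w1.png

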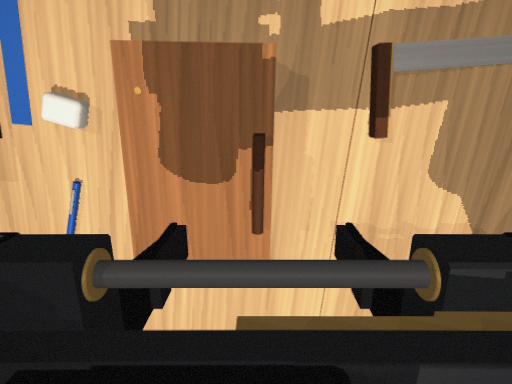

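The wrist crop shows the pull at (258,185) on the brown lid. That is the right part, so I descend.

>>> apply_moves(
  plan=[
    [[100, 0.12, 0.08, -0.8, 0.004, 0.009, -0.02], [100, 0, 0, -0.8, 0, 0, 0], [100, 0, 0, -0.8, 0, 0, 0], [100, 0, 0, -0.8, 0, 0, 0], [100, 0, 0, -0.8, 0, 0, 0], [100, 0, 0, -0.6, 0, 0, 0], [100, 0, 0, -0.5, 0, 0, 0], [100, 0, 0, 0, 0, 0, 0]],
  ],
)

```text
time_s: 3.87
tcp_pos: [0.466, -0.1923, 0.1031]
ee_rot: [[0.063, -0.998, 0.004], [-0.998, -0.063, -0.002], [0.002, -0.004, -1.0]]
wrist_force: [-0.2, 0.8, -0.6]
gripper_width: 1.0
```

```bash
python3 -c "
from h import *
tell(.4715,-.184,.078,184.2)"
```

```text
t 3.87 tcp [ 0.466  -0.1923  0.1031] yaw_y -176.41 z [ 0.004 -0.002 -1.   ] shift units [ 0.22  0.33 -1.  ] w 1.0 F [-0.21  0.82 -0.63] M [-0.013  0.169  0.027]
rotvec [0.002 0.004 0.011]
```

>>> apply_moves(
  plan=[
    [[100, 0.22, 0.33, -0.4, 0.002, 0.004, 0.011], [100, 0.05, 0.05, -0.4, 0, 0, 0], [100, 0, 0, -0.3, 0, 0, 0], [100, 0, 0, 0, 0, 0, 0]],
  ],
)

```text
time_s: 4.2
tcp_pos: [0.4737, -0.1839, 0.075]
ee_rot: [[0.072, -0.997, 0.003], [-0.997, -0.072, -0.0], [0.001, -0.003, -1.0]]
wrist_force: [0.6, 0.2, -0.4]
gripper_width: 1.0
```

```bash
python3 -c "
from h import *
tell(.4715,-.184,.078,184.2)"
```

```text
t 4.2 tcp [ 0.4737 -0.1839  0.075 ] yaw_y -175.86 z [ 0.003 -0.    -1.   ] shift units [-0.09 -0.    0.12] w 1.0 F [ 0.58  0.21 -0.44] M [ 0.042  0.146 -0.028]
rotvec [0.    0.003 0.001]
```

>>> apply_moves(
  plan=[
    [[100, -0.06, 0, 0.14, 0, 0.003, 0], [60, 0, 0, 0, 0, 0, 0], [30, 0, 0, 0, 0, 0, 0], [0, 0, 0, 0, 0, 0, 0], [0, 0, 0, 0, 0, 0, 0], [0, 0, 0, 0, 0, 0, 0], [0, 0, 0, 0, 0, 0, 0], [0, 0, 0, 0, 0, 0, 0]],
  ],
)

```text
time_s: 4.87
tcp_pos: [0.4738, -0.184, 0.0811]
ee_rot: [[0.073, -0.997, 0.004], [-0.997, -0.073, -0.001], [0.001, -0.004, -1.0]]
wrist_force: [0.3, -0.5, 0.1]
gripper_width: 0.554
```

```bash
python3 -c "
from h import *
tell(.4715,-.184,.078,184.2)"
```

```text
t 4.87 tcp [ 0.4738 -0.184   0.0811] yaw_y -175.8 z [ 0.004 -0.001 -1.   ] shift units [-0.09 -0.   -0.13] w 0.554 F [ 0.34 -0.47  0.06] M [-0.021  0.105  0.017]
rotvec [ 0.001  0.004 -0.   ]
```

>>> apply_moves(
  plan=[
    [[0, -0.02, 0, -0.1, 0, 0.004, 0], [0, 0, 0, 0, 0, 0, 0], [0, 0, 0, 0, 0, 0, 0], [0, 0, 0, 0, 0, 0, 0], [0, 0, 0, 0, 0, 0, 0], [0, 0, 0, 0, 0, 0, 0]],
  ],
)

```text
time_s: 5.37
tcp_pos: [0.4729, -0.184, 0.0782]
ee_rot: [[0.073, -0.997, -0.001], [-0.997, -0.073, -0.001], [0.001, 0.001, -1.0]]
wrist_force: [-1.0, 0.2, 2.3]
gripper_width: 0.14
```

```bash
python3 -c "
from h import *
tell(.4715,-.184,.078,184.2)"
```

```text
t 5.37 tcp [ 0.4729 -0.184   0.0782] yaw_y -175.79 z [-0.001 -0.001 -1.   ] shift units [-0.05 -0.   -0.01] w 0.14 F [-0.96  0.24  2.32] M [0.096 0.294 0.096]
rotvec [ 0.001 -0.001 -0.   ]
```

>>> apply_moves(
  plan=[
    [[0, 0.03, 0, 0.22, -0.003, 0.038, 0], [0, 0.04, 0, 0.22, -0.003, 0.038, 0], [0, 0.04, 0, 0.22, -0.003, 0.038, 0], [0, 0.05, 0, 0.22, -0.003, 0.038, 0], [0, 0.06, 0, 0.22, -0.003, 0.038, 0], [0, 0.07, 0, 0.22, -0.003, 0.038, 0]],
  ],
)

```text
time_s: 5.87
tcp_pos: [0.4795, -0.1834, 0.1117]
ee_rot: [[0.072, -0.97, -0.233], [-0.997, -0.07, -0.018], [0.001, 0.234, -0.972]]
wrist_force: [1.0, 0.2, -2.3]
gripper_width: 0.133
```

```bash
python3 -c "
from h import *
tell(.4715,-.184,.078,184.2)
for n in ['scene']:
    p=capture(n); cv2.imwrite('pics/tip.png',cv2.resize(p['pixels'][170:300,140:320,::-1],(720,520)))
"
```

```text
t 5.87 tcp [ 0.4795 -0.1834  0.1117] yaw_y -175.88 z [-0.233 -0.018 -0.972] shift units [-0.32 -0.03 -1.35] w 0.133 F [ 0.99  0.23 -2.27] M [ 0.057 -0.701  0.   ]
rotvec [ 0.018 -0.235  0.001]
```

View pics/tip.png

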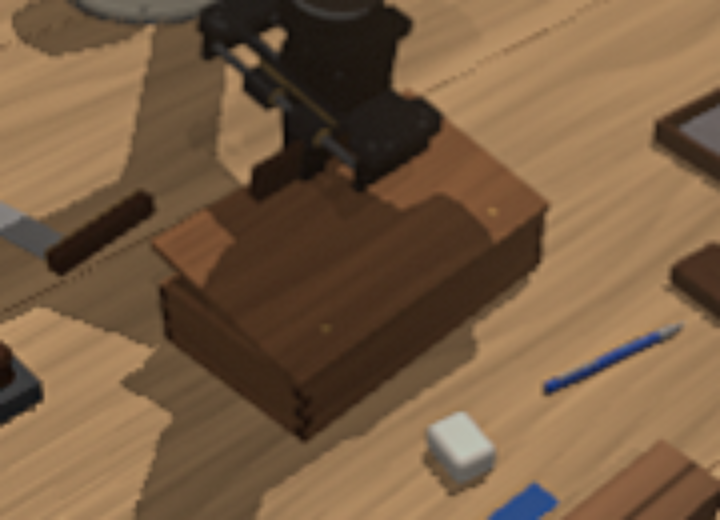

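>>> apply_moves(
  plan=[
    [[0, 0.05, 0, 0.2, 0, 0, 0], [0, 0, 0, 0.3, 0, 0, 0], [0, 0, 0, 0.4, 0, 0, 0], [0, 0, 0, 0.5, 0, 0, 0], [0, 0, 0, 0.5, 0, 0, 0], [0, 0, 0, 0.5, 0, -0.02, 0], [0, 0, 0, 0.4, 0.003, -0.04, 0], [0, 0, 0, 0.3, 0.003, -0.04, 0], [0, 0, 0, 0.3, 0.003, -0.04, 0], [0, 0, 0, 0.2, 0.003, -0.04, 0], [0, 0, 0, 0, 0.003, -0.03, 0], [0, 0, 0, 0, 0.003, -0.02, 0]],
  ],
)

```text
time_s: 6.92
tcp_pos: [0.4752, -0.1826, 0.2104]
ee_rot: [[0.071, -0.997, 0.009], [-0.998, -0.071, 0.004], [-0.003, -0.009, -1.0]]
wrist_force: [-0.5, 0.9, -3.5]
gripper_width: 0.134
```

```bash
python3 -c "
from h import *
tell(.374,.22,.20,180)
for n in ['scene']:
    p=capture(n); save(p,'lift.png')
"
```

```text
t 6.92 tcp [ 0.4752 -0.1826  0.2104] yaw_y -175.96 z [ 0.009  0.004 -1.   ] shift units [-4.05 16.1  -0.42] w 0.134 F [-0.54  0.87 -3.53] M [ 0.09   0.359 -0.079]
rotvec [-0.003  0.009 -0.071]
```

View pics/lift.png

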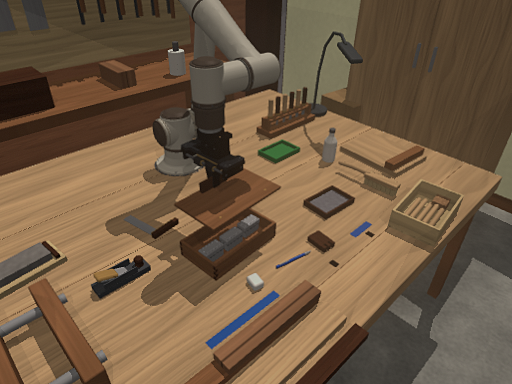

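The picture shows the lid held level at (228,195), with three grey tins in the box at (205,253), (224,243) and (243,225). I carry the lid left.

>>> apply_moves(
  plan=[
    [[0, -0.1, 0.3, 0, 0, 0.005, -0.004], [0, -0.18, 0.6, 0, 0, 0, -0.004], [0, -0.2, 0.8, 0, 0, 0, -0.004], [0, -0.2, 0.8, 0, 0, 0, -0.004], [0, -0.2, 0.8, 0, 0, 0, -0.004], [0, -0.2, 0.8, 0, 0, 0, -0.004], [0, -0.2, 0.8, 0, 0, 0, -0.004], [0, -0.2, 0.8, 0, 0, 0, -0.004], [0, -0.2, 0.8, 0, 0, 0, -0.004], [0, -0.2, 0.8, 0, 0, 0, -0.004], [0, -0.2, 0.8, 0, 0, 0, -0.004], [0, -0.2, 0.8, 0, 0, 0, -0.004]],
  ],
)

```text
time_s: 7.97
tcp_pos: [0.408, 0.0493, 0.2094]
ee_rot: [[0.01, -1.0, -0.01], [-1.0, -0.01, 0.001], [-0.001, 0.01, -1.0]]
wrist_force: [-0.1, -0.8, -3.3]
gripper_width: 0.141
```

```bash
python3 -c "
from h import *
tell(.374,.22,.20,180)
"
```

```text
t 7.97 tcp [0.408  0.0493 0.2094] yaw_y -179.45 z [-0.01   0.001 -1.   ] shift units [-1.36  6.83 -0.38] w 0.141 F [-0.06 -0.78 -3.25] M [ 0.088  0.154 -0.015]
rotvec [-0.001 -0.01  -0.01 ]
```

>>> apply_moves(
  plan=[
    [[0, -0.15, 0.8, 0, 0, -0.005, -0.004], [0, -0.15, 0.8, 0, 0, 0, 0], [0, -0.15, 0.8, -0.2, 0, 0, 0], [0, -0.15, 0.8, -0.4, 0, 0, 0], [0, -0.15, 0.8, -0.5, 0, 0, 0], [0, -0.15, 0.7, -0.5, 0, 0, 0], [0, -0.15, 0.6, -0.5, 0, 0, 0], [0, -0.1, 0.4, -0.5, 0, 0, 0], [0, -0.05, 0.3, -0.5, 0, 0, 0], [0, 0, 0.1, -0.5, 0, 0, 0], [0, 0, 0, -0.5, 0, 0, 0], [0, 0, 0, -0.4, 0, 0, 0]],
  ],
)

```text
time_s: 8.97
tcp_pos: [0.3708, 0.2181, 0.0949]
ee_rot: [[0.014, -1.0, -0.005], [-1.0, -0.014, 0.002], [-0.003, 0.005, -1.0]]
wrist_force: [0.2, 1.0, -2.2]
gripper_width: 0.139
```

```bash
python3 -c "
from h import *
tell(.374,.22,.03,180)
for n in ['scene']:
    p=capture(n); cv2.imwrite('pics/low.png',cv2.resize(p['pixels'][100:250,140:380,::-1],(800,500)))
"
```

```text
t 8.97 tcp [0.3708 0.2181 0.0949] yaw_y -179.21 z [-0.005  0.002 -1.   ] shift units [ 0.13  0.08 -2.59] w 0.139 F [ 0.16  0.96 -2.17] M [-0.011  0.314 -0.031]
rotvec [-0.003 -0.005 -0.014]
```

View pics/low.png

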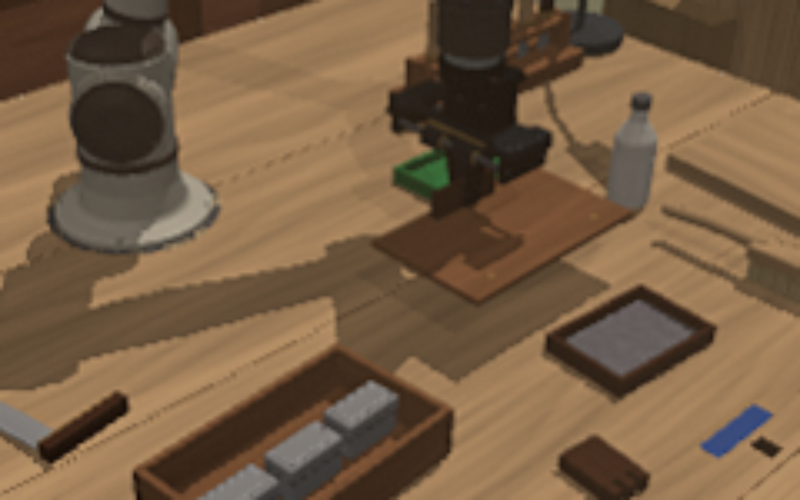

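The crop shows the lid level at (500,235), clear of the tray, bottle and box. I lower it gently.

>>> apply_moves(
  plan=[
    [[0, 0.1, 0.05, -0.5, 0, -0.004, -0.01], [0, 0, 0, -0.5, 0, 0, 0], [0, 0, 0, -0.5, 0, 0, 0], [0, 0, 0, -0.4, 0, 0, 0], [0, 0, 0, -0.2, 0, 0, 0], [0, 0, 0, -0.1, 0, 0, 0]],
  ],
)

```text
time_s: 9.52
tcp_pos: [0.3724, 0.221, 0.0377]
ee_rot: [[0.005, -1.0, -0.003], [-1.0, -0.005, -0.001], [0.001, 0.003, -1.0]]
wrist_force: [-0.1, -0.4, -2.2]
gripper_width: 0.136
```

```bash
python3 -c "
from h import *
tell(.374,.22,.03,180)
"
```

```text
t 9.52 tcp [0.3724 0.221  0.0377] yaw_y -179.74 z [-0.003 -0.001 -1.   ] shift units [ 0.07 -0.04 -0.31] w 0.136 F [-0.1  -0.38 -2.21] M [0.026 0.287 0.006]
rotvec [ 0.001 -0.003 -0.005]
```

>>> apply_moves(
  plan=[
    [[0, 0, 0, -0.2, 0, 0, 0], [0, 0, 0, -0.15, 0, 0, 0], [0, 0, 0, -0.05, 0, 0, 0]],
  ],
)

```text
time_s: 9.77
tcp_pos: [0.3729, 0.222, 0.0291]
ee_rot: [[0.006, -1.0, -0.002], [-1.0, -0.006, -0.001], [0.001, 0.002, -1.0]]
wrist_force: [-7.1, -3.1, 22.4]
gripper_width: 0.135
```

```bash
python3 -c "
from h import *
tell(.374,.22,.03,180)
"
```

```text
t 9.77 tcp [0.3729 0.222  0.0291] yaw_y -179.66 z [-0.002 -0.001 -1.   ] shift units [ 0.04 -0.08  0.04] w 0.135 F [-7.12 -3.05 22.43] M [-0.727  2.34   0.005]
rotvec [ 0.001 -0.002 -0.006]
```

>>> apply_moves(
  plan=[
    [[0, 0, 0, 0.05, 0, 0, 0], [100, 0, 0, 0, 0, 0, 0], [100, 0, 0, 0, 0, 0, 0], [100, 0, 0, 0, 0, 0, 0], [100, 0, 0, 0, 0, 0, 0], [100, 0, 0, 0, 0, 0, 0], [100, 0, 0, 0.2, 0, 0, 0], [100, 0, 0, 0.6, 0, 0, 0], [100, 0, 0, 0.8, 0, 0, 0], [100, 0, 0, 0.9, 0, 0, 0], [100, 0, 0, 0.9, 0, 0, 0], [100, 0, 0, 0.9, 0, 0, 0]],
  ],
)

```text
time_s: 10.77
tcp_pos: [0.3727, 0.2213, 0.1415]
ee_rot: [[0.007, -1.0, -0.004], [-1.0, -0.007, -0.005], [0.005, 0.004, -1.0]]
wrist_force: [-0.6, 0.6, -0.2]
gripper_width: 0.888
```

```bash
python3 - <<'E'
from h import *
p=capture('top');save(p,'top2.png')
W=cloud(p);z=W[...,2]
R=(W[...,0]>0.36)&(W[...,0]<0.72)&(W[...,1]<0.0)&(W[...,1]>-0.40)
m=R&(z>.045)&(z<.062)
# tins top z 0.052, box rim .058
n,l,st,c=cv2.connectedComponentsWithStats(m.astype(np.uint8),connectivity=4)
for i in range(1,n):
    if st[i,4]>20:
        P=W[l==i]; print(st[i].tolist(),cv2.minAreaRect(P[:,:2].astype(np.float32)),P[:,2].mean().round(4))
r=recognise('tin_a_mid',p)
for a in r: print(a['score'],c2w(p,a['at']).round(4))
m=(z>.012)&(z<.024)&(W[...,0]>0.3)&(W[...,0]<0.54)&(W[...,1]>0.05)&(W[...,1]<0.4)
P=W[m];print(len(P),cv2.minAreaRect(P[:,:2].astype(np.float32)),P[:,2].mean().round(4),P[:,2].std())
tell(.374,.22,.03,180)
E
```

```text
[266, 146, 87, 51, 487] ((0.5364788770675659, -0.18096306920051575), (0.15727609395980835, 0.267978310585022), 4.009158134460449) 0.0563
[267, 163, 3, 9, 21] ((0.554909348487854, -0.04873040318489075), (0.006597975734621286, 0.02653760090470314), 89.98796081542969) 0.0583
[323, 163, 23, 14, 255] ((0.5472241640090942, -0.2626868486404419), (0.038357820361852646, 0.07040104269981384), 6.650437355041504) 0.0522
[297, 166, 23, 13, 246] ((0.5411396026611328, -0.17897291481494904), (0.03815852850675583, 0.07031788676977158), 4.965825080871582) 0.0521
[272, 168, 23, 14, 245] ((0.5312222242355347, -0.09748691320419312), (0.03894856572151184, 0.06970519572496414), 4.446705341339111) 0.0521
[268, 172, 4, 20, 49] ((0.5072658658027649, -0.0534825436770916), (0.061322711408138275, 0.008276384323835373), 4.359907627105713) 0.0578
[270, 192, 49, 9, 136] ((0.4616774022579193, -0.13156455755233765), (0.025603150948882103, 0.15415573120117188), 0.3323608338832855) 0.0566
0.69 [ 0.5464 -0.2559  0.0504]
0.62 [ 0.2984 -0.3353  0.0095]
2272 ((0.4367274045944214, 0.22110015153884888), (0.16236959397792816, 0.2711196541786194), 0.5590596795082092) 0.0175 0.0026113646345804734
t 10.87 tcp [0.3749 0.2235 0.1442] yaw_y -179.56 z [ 0.003  0.002 -1.   ] shift units [-0.03 -0.14 -4.57] w 0.952 F [-0.08  0.15 -0.06] M [ 0.098  0.07  -0.033]
rotvec [-0.002  0.003 -0.008]
```

View pics/top2.png

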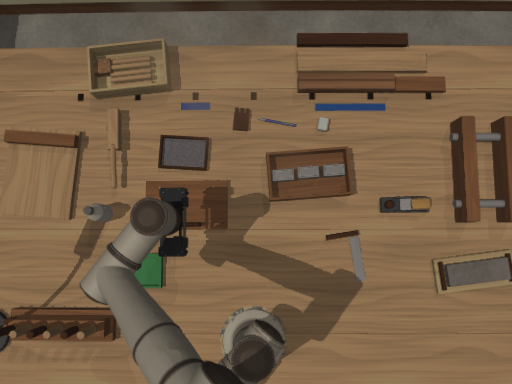

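The top view shows the lid flat on the bench at (188,204) and three tins at (283,174), (308,172) and (334,170) in the open box. I go to the left tin.

>>> apply_moves(
  plan=[
    [[100, 0.35, -0.8, 0.1, 0, 0, 0.006], [100, 0.38, -0.8, 0, 0, 0, 0.006], [100, 0.38, -0.8, 0, 0, 0, 0.006], [100, 0.38, -0.8, 0, 0, 0, 0.006], [100, 0.38, -0.8, 0, 0, 0, 0.006], [100, 0.38, -0.8, 0, 0, 0, 0.006], [100, 0.38, -0.8, 0, 0, 0, 0.006], [100, 0.38, -0.8, 0, 0, 0, 0.006], [100, 0.38, -0.8, 0, 0, 0, 0.006], [100, 0.38, -0.8, 0, 0, 0, 0.006], [100, 0.38, -0.8, 0, 0, 0, 0.006], [100, 0.38, -0.8, 0, 0, 0, 0.006]],
  ],
)

```text
time_s: 11.87
tcp_pos: [0.4876, -0.0255, 0.1448]
ee_rot: [[0.09, -0.996, -0.001], [-0.996, -0.09, 0.005], [-0.005, 0.001, -1.0]]
wrist_force: [0.8, 0.4, 0.3]
gripper_width: 0.999
```

```bash
python3 - <<'E'
from h import *
tell(.532,-.0975,.16,184.5)
E
```

```text
t 11.87 tcp [ 0.4876 -0.0255  0.1448] yaw_y -174.82 z [-0.001  0.005 -1.   ] shift units [ 1.77 -2.88  0.61] w 0.999 F [0.77 0.43 0.3 ] M [0.061 0.109 0.045]
rotvec [-0.005 -0.001 -0.012]
```

>>> apply_moves(
  plan=[
    [[100, 0.45, -0.7, 0.3, -0.005, -0.001, -0.01], [100, 0.45, -0.7, 0.2, 0, 0, 0], [100, 0.4, -0.6, 0.1, 0, 0, 0], [100, 0.2, -0.4, 0, 0, 0, 0], [100, 0.1, -0.2, 0, 0, 0, 0], [100, 0, 0, 0, 0, 0, 0]],
  ],
)

```text
time_s: 12.37
tcp_pos: [0.5273, -0.0979, 0.156]
ee_rot: [[0.074, -0.997, -0.009], [-0.997, -0.074, -0.001], [-0.0, 0.009, -1.0]]
wrist_force: [0.5, -0.5, -0.2]
gripper_width: 1.002
```

```bash
python3 - <<'E'
from h import *
tell(.532,-.0975,.16,184.5)
s=sense();p=capture('wrist');save(p,'w2.png')
W=cloud(p,s);z=W[...,2]
m=(z>.045)&(z<.06)
n,l,st,c=cv2.connectedComponentsWithStats(m.astype(np.uint8),connectivity=4)
for i in range(1,n):
    if st[i,4]>200:
        P=W[l==i]; print(st[i].tolist(),cv2.minAreaRect(P[:,:2].astype(np.float32)),P[:,2].mean().round(4))
E
```

```text
t 12.37 tcp [ 0.5273 -0.0979  0.156 ] yaw_y -175.78 z [-0.009 -0.001 -1.   ] shift units [0.19 0.02 0.16] w 1.002 F [ 0.52 -0.53 -0.21] M [0.067 0.025 0.045]
rotvec [ 0.001 -0.009  0.005]
[147, 0, 34, 226, 3205] ((0.6103392839431763, -0.15151599049568176), (0.008867528289556503, 0.18320520222187042), 4.177027702331543) 0.0559
[221, 0, 50, 36, 1708] ((0.5483954548835754, -0.23643043637275696), (0.037769973278045654, 0.02388477325439453), 3.8969063758850098) 0.0513
[187, 0, 173, 249, 5211] ((0.4834708273410797, -0.12069679796695709), (0.24437804520130157, 0.11731033027172089), 59.73176574707031) 0.0558
[223, 54, 48, 88, 4002] ((0.5436314344406128, -0.17630156874656677), (0.037927743047475815, 0.06883258372545242), 4.256080150604248) 0.0518
[230, 155, 44, 75, 3113] ((0.5343428254127502, -0.09525885432958603), (0.03802470862865448, 0.06988101452589035), 4.242166519165039) 0.0519
```

View pics/w2.png

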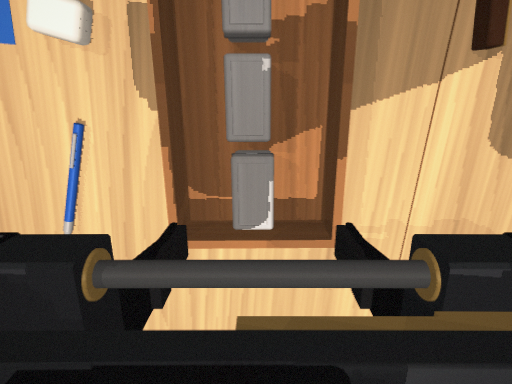

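The wrist view shows the left tin at (252,192), with finger room on both sides. I descend, correcting half-way.

>>> apply_moves(
  plan=[
    [[100, 0.25, 0.1, -0.4, 0, -0.009, 0.004], [100, 0, 0, -0.7, 0, 0, 0], [100, 0, 0, -0.7, 0, 0, 0], [100, 0, 0, -0.5, 0, 0, 0], [100, 0, 0, -0.2, 0, 0, 0]],
  ],
)

```text
time_s: 12.83
tcp_pos: [0.5314, -0.0911, 0.0924]
ee_rot: [[0.082, -0.997, 0.003], [-0.997, -0.082, 0.001], [-0.001, -0.003, -1.0]]
wrist_force: [-0.3, 0.4, 0.8]
gripper_width: 1.001
```

```bash
python3 - <<'E'
from h import *
tell(.5335,-.0955,.026,184.2)
E
```

```text
t 12.83 tcp [ 0.5314 -0.0911  0.0924] yaw_y -175.3 z [ 0.003  0.001 -1.   ] shift units [ 0.08 -0.18 -2.65] w 1.001 F [-0.28  0.38  0.83] M [0.02  0.159 0.002]
rotvec [-0.001  0.003 -0.009]
```

>>> apply_moves(
  plan=[
    [[100, 0.06, -0.12, -0.4, 0, 0.002, -0.006], [100, 0, 0, -0.5, 0, 0, 0], [100, 0, 0, -0.5, 0, 0, 0], [100, 0, 0, -0.5, 0, 0, 0], [100, 0, 0, -0.3, 0, 0, 0], [100, 0, 0, -0.1, 0, 0, 0], [100, 0, 0, 0, 0, 0, 0]],
  ],
)

```text
time_s: 13.42
tcp_pos: [0.5324, -0.0914, 0.0317]
ee_rot: [[0.08, -0.997, 0.0], [-0.997, -0.08, 0.001], [-0.001, -0.0, -1.0]]
wrist_force: [0.1, -0.4, -0.5]
gripper_width: 1.001
```

```bash
python3 - <<'E'
from h import *
tell(.5335,-.0955,.026,184.2)
E
```

```text
t 13.42 tcp [ 0.5324 -0.0914  0.0317] yaw_y -175.43 z [ 0.     0.001 -1.   ] shift units [ 0.05 -0.16 -0.23] w 1.001 F [ 0.14 -0.44 -0.46] M [-0.     0.082  0.028]
rotvec [-0.001  0.    -0.006]
```

Position is good, so I close here.

>>> apply_moves(
  plan=[
    [[60, 0.04, -0.14, -0.2, 0, 0, -0.004], [30, 0, 0, 0, 0, 0, 0], [0, 0, 0, 0, 0, 0, 0], [0, 0, 0, 0, 0, 0, 0], [0, 0, 0, 0, 0, 0, 0], [0, 0, 0, 0, 0, 0, 0], [0, 0, 0, 0, 0, 0, 0], [0, 0, 0, 0, 0, 0, 0], [0, 0, 0, 0, 0, 0, 0]],
  ],
)

```text
time_s: 14.17
tcp_pos: [0.5354, -0.0953, 0.0293]
ee_rot: [[0.075, -0.997, 0.006], [-0.997, -0.075, 0.001], [-0.001, -0.006, -1.0]]
wrist_force: [-0.1, 0.2, -0.8]
gripper_width: 0.435
```

```bash
python3 - <<'E'
from h import *
tell(.5335,-.0955,.16,184.2)
E
```

```text
t 14.17 tcp [ 0.5354 -0.0953  0.0293] yaw_y -175.67 z [ 0.006  0.001 -1.   ] shift units [-0.08 -0.01  5.23] w 0.435 F [-0.11  0.15 -0.77] M [-0.064  0.308  0.026]
rotvec [-0.001  0.006 -0.002]
```

>>> apply_moves(
  plan=[
    [[0, 0, 0, 0.3, 0, -0.005, 0], [0, 0, 0, 0.6, 0, 0, 0], [0, 0, 0, 0.8, 0, 0, 0], [0, 0, 0, 0.9, 0, 0, 0], [0, 0, 0, 0.9, 0, 0, 0], [0, 0, 0, 0.8, 0, 0, 0], [0, 0, 0, 0.6, 0, 0, 0], [0, 0, 0, 0.3, 0, 0, 0], [0, 0, 0, 0, 0, 0, 0]],
  ],
)

```text
time_s: 14.92
tcp_pos: [0.529, -0.0952, 0.1635]
ee_rot: [[0.073, -0.997, 0.002], [-0.997, -0.073, 0.002], [-0.002, -0.002, -1.0]]
wrist_force: [-0.1, 0.6, -2.1]
gripper_width: 0.434
```

```bash
cat >> h.py <<'E'
def avg(n=8,tag=''):
    Ms=[];Es=[];Fs=[]
    for i in range(n):
        s=sense();Ms.append(s['moment']);Es.append(s['effort']);Fs.append(s['wrist_force']);p=capture('top')
    Ms=np.array(Ms);Es=np.array(Es);Fs=np.array(Fs)
    print(tag,'M',Ms.mean(0).round(4),'sd',Ms.std(0).round(4),'E',Es.mean(0).round(4),'sd',Es.std(0).round(4),'F',Fs.mean(0).round(2))
E
python3 - <<'E'
from h import *
tell(.5335,-.0955,.17,184.2)
avg(6)
E
```

```text
t 14.92 tcp [ 0.529  -0.0952  0.1635] yaw_y -175.81 z [ 0.002  0.002 -1.   ] shift units [ 0.18 -0.01  0.26] w 0.434 F [-0.09  0.57 -2.11] M [ 0.018  0.1   -0.017]
rotvec [-0.002  0.002  0.   ]
 M [ 0.0154  0.0984 -0.006 ] sd [0.0236 0.0202 0.0252] E [-1.21000e-02 -3.41664e+01  1.75906e+01  4.06910e+00 -4.90000e-03
 -6.00000e-04] sd [0.0348 0.4415 0.2215 0.0624 0.0696 0.0014] F [ 0.16 -0.03 -2.47]
```

>>> apply_moves(
  plan=[
    [[0, 0, 0, 0.1, 0.1, 0.007, 0], [0, 0, 0, 0, 0.1, 0.007, 0], [0, 0, 0, 0, 0.1, 0.007, 0], [0, 0, 0, 0, 0.1, 0.007, 0], [0, 0, 0, 0, 0, 0, 0], [0, 0, 0, 0, 0, 0, 0], [0, 0, 0, 0, -0.1, -0.007, 0], [0, 0, 0, 0, -0.1, -0.007, 0], [0, 0, 0, 0, -0.1, -0.007, 0], [0, 0, 0, 0, -0.06, -0.004, 0], [0, 0, 0, 0, 0, 0, 0], [0, 0, 0, 0, 0, 0, 0]],
  ],
)

```text
time_s: 16.22
tcp_pos: [0.5251, -0.0936, 0.1539]
ee_rot: [[0.08, -0.997, -0.017], [-0.996, -0.081, 0.035], [-0.036, 0.014, -0.999]]
wrist_force: [0.1, -0.1, -2.4]
gripper_width: 0.437
```

```bash

python3 - <<'E'
from h import *
tell(.5335,-.0955,.17,184.2)
avg(8)
tell(.5335,-.0955,.17,184.2)
E
```

```text
t 16.22 tcp [ 0.5251 -0.0936  0.1539] yaw_y -175.37 z [-0.017  0.035 -0.999] shift units [ 0.34 -0.08  0.64] w 0.437 F [ 0.12 -0.08 -2.43] M [-0.048  0.076  0.004]
rotvec [-0.035 -0.017 -0.007]
 M [-0.0558  0.0684 -0.0179] sd [0.0402 0.0315 0.0275] E [ 3.16500e-01 -3.44148e+01  1.71939e+01  3.99390e+00  7.10000e-03
 -1.05000e-02] sd [0.1322 0.0721 0.1069 0.0802 0.025  0.02  ] F [-0.46  0.04 -2.32]
t 16.62 tcp [ 0.5259 -0.0959  0.154 ] yaw_y -175.66 z [-0.016  0.035 -0.999] shift units [0.3  0.02 0.64] w 0.439 F [-0.08  0.27 -2.5 ] M [-0.062  0.107 -0.004]
rotvec [-0.035 -0.016 -0.002]
```

>>> apply_moves(
  plan=[
    [[0, 0.2, 0, 0.2, -0.1, -0.012, 0], [0, 0, 0, 0, -0.1, -0.007, 0], [0, 0, 0, 0, -0.1, -0.007, 0], [0, 0, 0, 0, -0.1, -0.007, 0], [0, 0, 0, 0, 0, 0, 0], [0, 0, 0, 0, 0, 0, 0], [0, 0, 0, 0, 0.1, 0.007, 0], [0, 0, 0, 0, 0.1, 0.007, 0], [0, 0, 0, 0, 0.1, 0.007, 0], [0, 0, 0, 0, 0.06, 0.004, 0], [0, 0, 0, 0, 0, 0, 0], [0, 0, 0, 0, 0, 0, 0]],
  ],
)

```text
time_s: 17.62
tcp_pos: [0.5366, -0.0991, 0.1618]
ee_rot: [[0.066, -0.998, 0.008], [-0.998, -0.065, 0.01], [-0.009, -0.009, -1.0]]
wrist_force: [0.8, -0.4, -2.6]
gripper_width: 0.433
```

```bash

python3 - <<'E'
from h import *
tell(.5335,-.0955,.17,184.2)
avg(8)
tell(.5335,-.0955,.17,184.2)
E
```

```text
t 17.62 tcp [ 0.5366 -0.0991  0.1618] yaw_y -176.24 z [ 0.008  0.01  -1.   ] shift units [-0.13  0.15  0.33] w 0.433 F [ 0.77 -0.37 -2.57] M [-0.058  0.124  0.03 ]
rotvec [-0.01   0.008  0.008]
 M [-0.0308  0.114   0.0084] sd [0.0247 0.0182 0.0301] E [-2.70100e-01 -3.43516e+01  1.76022e+01  3.98830e+00  5.24000e-02
  1.47000e-02] sd [0.1143 0.104  0.1754 0.0949 0.0258 0.0228] F [ 0.3   0.09 -2.64]
t 18.02 tcp [ 0.5355 -0.0974  0.1609] yaw_y -175.99 z [ 0.005  0.009 -1.   ] shift units [-0.08  0.07  0.36] w 0.432 F [ 0.51  0.03 -3.02] M [-0.045  0.147  0.017]
rotvec [-0.009  0.005  0.003]
```

>>> apply_moves(
  plan=[
    [[0, 0, 0.05, 0.2, 0.09, 0.01, 0], [0, 0, 0, 0, 0.1, 0.007, 0], [0, 0, 0, 0, 0.1, 0.007, 0], [0, 0, 0, 0, 0.1, 0.007, 0], [0, 0, 0, 0, 0.05, 0.004, 0], [0, 0, 0, 0, 0, 0, 0]],
  ],
)

```text
time_s: 18.52
tcp_pos: [0.5353, -0.0916, 0.1661]
ee_rot: [[0.077, -0.997, -0.031], [-0.889, -0.083, 0.449], [-0.45, -0.007, -0.893]]
wrist_force: [-0.0, -0.4, -2.3]
gripper_width: 0.431
```

```bash

python3 - <<'E'
from h import *
avg(4)
tell(.5335,-.0955,.17,184.2)
E
```

```text
M [-1.2523  0.0159  0.0014] sd [0.0521 0.0335 0.049 ] E [ -0.6127 -39.4996  18.1502   2.683   -0.4936   0.1032] sd [0.0802 0.414  0.1359 0.166  0.092  0.0823] F [ 0.02 -0.05 -2.52]
t 18.72 tcp [ 0.5346 -0.0894  0.167 ] yaw_y -174.99 z [-0.033  0.447 -0.894] shift units [-0.04 -0.25  0.12] w 0.434 F [ 0.04  0.91 -1.98] M [-1.131 -0.004  0.022]
rotvec [-0.464 -0.03  -0.016]
```

>>> apply_moves(
  plan=[
    [[0, 0, -0.2, 0, -0.1, -0.007, 0], [0, 0, 0, 0, -0.1, -0.007, 0], [0, 0, 0, 0, -0.1, -0.007, 0], [0, 0, 0, 0, -0.1, -0.007, 0], [0, 0, 0, 0, -0.05, -0.004, 0], [0, 0, 0, 0, 0, 0, 0], [0, 0, 0, 0, 0, 0, 0]],
  ],
)

```text
time_s: 19.3
tcp_pos: [0.5343, -0.0881, 0.1697]
ee_rot: [[0.103, -0.995, 0.008], [-0.995, -0.103, -0.009], [0.01, -0.007, -1.0]]
wrist_force: [0.1, 0.4, -2.3]
gripper_width: 0.434
```

```bash
cat >> h.py <<'E'
def avg2(n=10):
    a=[]
    for i in range(n):
        s=sense();R=np.array(s['ee_rot']);M=np.array(s['moment']);a.append([M@[.997,.073,0], R[:,2]@[-.073,.997,0]]);capture('top')
    a=np.array(a);c=a[:,0]+2.8*a[:,1]
    print('Mbx',a[:,0].mean().round(4),'tilt',a[:,1].mean().round(4),'corrected',c.mean().round(4),'+-',(c.std()/np.sqrt(n)).round(4))
E
python3 - <<'E'
from h import *
avg2()
tell(.5335,-.0955,.17,184.2)
E
```

```text
Mbx 0.0471 tilt -0.0101 corrected 0.0188 +- 0.0157
t 19.8 tcp [ 0.5348 -0.0906  0.1692] yaw_y -174.35 z [ 0.007 -0.01  -1.   ] shift units [-0.05 -0.2   0.03] w 0.436 F [-0.93  0.21 -1.55] M [0.074 0.154 0.002]
rotvec [ 0.01   0.007 -0.025]
```

>>> apply_moves(
  plan=[
    [[0, 0, -0.2, 0, -0.1, 0, -0.02], [0, 0, 0, 0, -0.1, -0.007, 0], [0, 0, 0, 0, -0.1, -0.007, 0], [0, 0, 0, 0, -0.1, -0.007, 0], [0, 0, 0, 0, 0, 0, 0], [0, 0, 0, 0, 0, 0, 0], [0, 0, 0, 0, 0.1, 0.007, 0], [0, 0, 0, 0, 0.1, 0.007, 0], [0, 0, 0, 0, 0.1, 0.007, 0], [0, 0, 0, 0, 0.1, 0.007, 0], [0, 0, 0, 0, 0, 0, 0], [0, 0, 0, 0, 0, 0, 0]],
  ],
)

```text
time_s: 20.8
tcp_pos: [0.5402, -0.0966, 0.1719]
ee_rot: [[0.074, -0.997, 0.016], [-0.997, -0.074, 0.006], [-0.005, -0.016, -1.0]]
wrist_force: [-0.5, -0.4, -2.7]
gripper_width: 0.432
```

```bash

python3 - <<'E'
from h import *
avg2()
tell(.5335,-.0955,.17,184.2)
E
```

```text
Mbx 0.0034 tilt 0.0034 corrected 0.013 +- 0.0093
t 21.3 tcp [ 0.5391 -0.0948  0.1709] yaw_y -175.49 z [ 0.013  0.005 -1.   ] shift units [-0.22 -0.03 -0.04] w 0.434 F [-1.14 -0.31 -2.11] M [0.004 0.131 0.009]
rotvec [-0.005  0.013 -0.006]
```

```bash

python3 - <<'E'
from h import *
avg2(10)
E
```

```text
Mbx -0.007 tilt 0.0038 corrected 0.0036 +- 0.0073
```

>>> apply_moves(
  plan=[
    [[0, -0.2, 0, 0, 0.1, 0.02, 0], [0, 0, 0, 0, 0.1, 0.007, 0], [0, 0, 0, 0, 0.1, 0.007, 0], [0, 0, 0, 0, 0.1, 0.007, 0], [0, 0, 0, 0, 0, 0, 0], [0, 0, 0, 0, 0, 0, 0], [0, 0, 0, 0, -0.1, -0.007, 0], [0, 0, 0, 0, -0.1, -0.007, 0], [0, 0, 0, 0, -0.1, -0.007, 0], [0, 0, 0, 0, -0.1, -0.007, 0], [0, 0, 0, 0, 0, 0, 0], [0, 0, 0, 0, 0, 0, 0]],
  ],
)

```text
time_s: 22.8
tcp_pos: [0.5357, -0.0944, 0.1724]
ee_rot: [[0.089, -0.996, 0.011], [-0.996, -0.089, -0.005], [0.006, -0.01, -1.0]]
wrist_force: [0.0, 0.1, -2.7]
gripper_width: 0.433
```

```bash

python3 - <<'E'
from h import *
avg2(10)
avg2(10)
tell(.5335,-.0955,.17,184.2)
E
```

```text
Mbx 0.0585 tilt -0.005 corrected 0.0446 +- 0.0198
Mbx 0.0527 tilt -0.0055 corrected 0.0372 +- 0.007
t 23.8 tcp [ 0.5363 -0.0963  0.1721] yaw_y -175.12 z [ 0.011 -0.005 -1.   ] shift units [-0.11  0.03 -0.08] w 0.437 F [ 0.24 -0.5  -2.82] M [ 0.012  0.122 -0.008]
rotvec [ 0.005  0.011 -0.012]
```

>>> apply_moves(
  plan=[
    [[0, -0.1, 0, 0, -0.1, 0.003, -0.01], [0, 0, 0, 0, -0.1, -0.007, 0], [0, 0, 0, 0, -0.1, -0.007, 0], [0, 0, 0, 0, -0.1, -0.007, 0], [0, 0, 0, 0, 0, 0, 0], [0, 0, 0, 0, 0, 0, 0], [0, 0, 0, 0, 0.1, 0.007, 0], [0, 0, 0, 0, 0.1, 0.007, 0], [0, 0, 0, 0, 0.1, 0.007, 0], [0, 0, 0, 0, 0.09, 0.007, 0], [0, 0, 0, 0, 0, 0, 0], [0, 0, 0, 0, 0, 0, 0]],
  ],
)

```text
time_s: 24.8
tcp_pos: [0.5391, -0.094, 0.1758]
ee_rot: [[0.077, -0.997, 0.021], [-0.997, -0.077, 0.0], [0.002, -0.021, -1.0]]
wrist_force: [-0.2, -0.7, -2.5]
gripper_width: 0.432
```

```bash

python3 - <<'E'
from h import *
avg2(4)
avg2(16)
tell(.5335,-.0955,.17,184.2)
E
```

```text
Mbx 0.0123 tilt -0.0024 corrected 0.0056 +- 0.0193
Mbx 0.0202 tilt -0.0022 corrected 0.0142 +- 0.0095
t 25.8 tcp [ 0.5383 -0.0929  0.175 ] yaw_y -175.42 z [ 0.018 -0.001 -1.   ] shift units [-0.19 -0.1  -0.2 ] w 0.431 F [-0.01 -0.23 -2.13] M [0.008 0.167 0.046]
rotvec [ 0.001  0.018 -0.007]
```

>>> apply_moves(
  plan=[
    [[0, -0.1, 0, 0, 0.1, -0.01, 0], [0, 0, 0, 0, 0.1, 0.007, 0], [0, 0, 0, 0, 0.1, 0.007, 0], [0, 0, 0, 0, 0.1, 0.007, 0], [0, 0, 0, 0, 0, 0, 0], [0, 0, 0, 0, 0, 0, 0], [0, 0, 0, 0, -0.1, -0.007, 0], [0, 0, 0, 0, -0.1, -0.007, 0], [0, 0, 0, 0, -0.1, -0.007, 0], [0, 0, 0, 0, -0.09, -0.007, 0], [0, 0, 0, 0, 0, 0, 0], [0, 0, 0, 0, 0, 0, 0]],
  ],
)

```text
time_s: 26.8
tcp_pos: [0.5375, -0.092, 0.1764]
ee_rot: [[0.093, -0.995, 0.047], [-0.996, -0.093, 0.0], [0.004, -0.047, -0.999]]
wrist_force: [0.3, 0.0, -1.6]
gripper_width: 0.434
```

```bash

python3 - <<'E'
from h import *
avg2(4)
avg2(18)
tell(.5335,-.0955,.17,184.2)
E
```

```text
Mbx 0.044 tilt -0.0026 corrected 0.0368 +- 0.0176
Mbx 0.0345 tilt -0.0031 corrected 0.0258 +- 0.0059
t 27.9 tcp [ 0.5381 -0.0938  0.1762] yaw_y -174.89 z [ 0.047  0.    -0.999] shift units [-0.18 -0.07 -0.25] w 0.437 F [ 0.85  0.4  -1.82] M [-0.038  0.256 -0.03 ]
rotvec [ 0.     0.047 -0.016]
```

Four end-to-end tilts of the left tin gave a knob-moment difference of about 0.025 ± 0.008 N m, where 0.045 means rattling and 0 means quiet. That doesn't settle it. I put the tin back and test the next one as a reference.

>>> apply_moves(
  plan=[
    [[0, -0.1, -0.06, -0.3, 0, 0.047, -0.016], [0, -0.04, 0, -0.6, 0, 0, 0], [0, 0, 0, -0.8, 0, 0, 0], [0, 0, 0, -0.8, 0, 0, 0], [0, 0, 0, -0.8, 0, 0, 0], [0, 0, 0, -0.6, 0, 0, 0], [0, 0, 0, -0.4, 0, 0, 0], [0, 0, 0, 0, 0, 0, 0]],
  ],
)

```text
time_s: 28.57
tcp_pos: [0.537, -0.0951, 0.0672]
ee_rot: [[0.074, -0.997, 0.007], [-0.997, -0.074, -0.0], [0.001, -0.007, -1.0]]
wrist_force: [-0.2, 0.0, -1.8]
gripper_width: 0.438
```

```bash

python3 - <<'E'
from h import *
tell(.5345,-.0955,.0295,184.2)
E
```

```text
t 28.57 tcp [ 0.537  -0.0951  0.0672] yaw_y -175.77 z [ 0.007 -0.    -1.   ] shift units [-0.1  -0.01 -1.51] w 0.438 F [-0.17  0.   -1.83] M [ 0.059  0.178 -0.016]
rotvec [ 0.     0.007 -0.   ]
```

>>> apply_moves(
  plan=[
    [[0, -0.08, 0, -0.4, 0, 0.005, 0], [0, 0, 0, -0.4, 0, 0, 0], [0, 0, 0, -0.4, 0, 0, 0], [0, 0, 0, -0.18, 0, 0, 0], [0, 0, 0, 0, 0, 0, 0]],
  ],
)

```text
time_s: 28.98
tcp_pos: [0.5367, -0.095, 0.0312]
ee_rot: [[0.075, -0.997, 0.005], [-0.997, -0.075, -0.001], [0.001, -0.005, -1.0]]
wrist_force: [0.0, -1.3, -3.1]
gripper_width: 0.437
```

```bash

python3 - <<'E'
from h import *
tell(.5345,-.0955,.0295,184.2)
E
```

```text
t 28.98 tcp [ 0.5367 -0.095   0.0312] yaw_y -175.72 z [ 0.005 -0.001 -1.   ] shift units [-0.09 -0.02 -0.07] w 0.437 F [ 0.05 -1.33 -3.06] M [0.073 0.11  0.025]
rotvec [ 0.001  0.005 -0.001]
```

>>> apply_moves(
  plan=[
    [[0, 0, 0, -0.1, 0, 0, 0], [75, 0, 0, 0, 0, 0, 0], [75, 0, 0, 0, 0, 0, 0], [75, 0, 0, 0, 0, 0, 0], [75, 0, 0, 0.5, 0, 0, 0], [75, 0, 0, 0.8, 0, 0, 0], [75, 0, 0, 0.8, 0, 0, 0], [75, 0.05, -0.5, 0.2, 0, 0, 0], [75, 0.1, -0.8, 0, 0, 0, 0], [75, 0.1, -0.8, 0, 0, 0, 0], [75, 0.05, -0.7, 0, 0, 0, 0], [75, 0, -0.3, 0, 0, 0, 0]],
  ],
)

```text
time_s: 29.98
tcp_pos: [0.5498, -0.1757, 0.0944]
ee_rot: [[0.082, -0.996, 0.021], [-0.997, -0.082, -0.002], [0.004, -0.02, -1.0]]
wrist_force: [0.2, -0.9, 0.8]
gripper_width: 0.751
```

```bash

python3 - <<'E'
from h import *
tell(.543,-.1765,.029,184.2)
E
```

```text
t 29.98 tcp [ 0.5498 -0.1757  0.0944] yaw_y -175.29 z [ 0.021 -0.002 -1.   ] shift units [-0.27 -0.03 -2.62] w 0.751 F [ 0.16 -0.87  0.82] M [0.053 0.141 0.028]
rotvec [ 0.002  0.021 -0.009]
```

>>> apply_moves(
  plan=[
    [[75, -0.25, -0.03, -0.2, 0, 0.02, -0.008], [75, 0, 0, -0.6, 0, 0, 0], [75, 0, 0, -0.7, 0, 0, 0], [75, 0, 0, -0.6, 0, 0, 0], [75, 0, 0, -0.4, 0, 0, 0], [75, 0, 0, -0.1, 0, 0, 0]],
  ],
)

```text
time_s: 30.48
tcp_pos: [0.541, -0.1783, 0.0258]
ee_rot: [[0.067, -0.998, -0.003], [-0.998, -0.067, -0.002], [0.001, 0.003, -1.0]]
wrist_force: [0.3, 0.0, -0.3]
gripper_width: 0.746
```

```bash

python3 - <<'E'
from h import *
tell(.543,-.1765,.029,184.2)
E
```

```text
t 30.48 tcp [ 0.541  -0.1783  0.0258] yaw_y -176.16 z [-0.003 -0.002 -1.   ] shift units [0.08 0.07 0.13] w 0.746 F [ 0.32  0.04 -0.3 ] M [0.04  0.136 0.014]
rotvec [ 0.002 -0.003  0.006]
```

>>> apply_moves(
  plan=[
    [[0, 0.06, 0.04, 0.08, 0, 0, 0.004], [0, 0, 0, 0, 0, 0, 0], [0, 0, 0, 0, 0, 0, 0], [0, 0, 0, 0, 0, 0, 0], [0, 0, 0, 0, 0, 0, 0], [0, 0, 0, 0, 0, 0, 0], [0, 0, 0, 0, 0, 0, 0]],
  ],
)

```text
time_s: 31.07
tcp_pos: [0.5431, -0.1761, 0.0292]
ee_rot: [[0.073, -0.997, -0.002], [-0.997, -0.073, -0.002], [0.001, 0.002, -1.0]]
wrist_force: [-0.1, -0.2, -3.1]
gripper_width: 0.436
```

```bash

python3 - <<'E'
from h import *
tell(.543,-.1765,.16,184.2)
E
```

```text
t 31.07 tcp [ 0.5431 -0.1761  0.0292] yaw_y -175.84 z [-0.002 -0.002 -1.   ] shift units [-0.   -0.02  5.23] w 0.436 F [-0.07 -0.2  -3.1 ] M [ 0.017  0.08  -0.055]
rotvec [ 0.002 -0.002  0.001]
```

>>> apply_moves(
  plan=[
    [[0, 0, 0, 0.4, 0, 0, 0], [0, 0, 0, 0.8, 0, 0, 0], [0, 0, 0, 0.9, 0, 0, 0], [0, 0, 0, 0.9, 0.1, 0.007, 0], [0, 0, 0, 0.7, 0.1, 0.007, 0], [0, 0, 0, 0.3, 0.1, 0.007, 0], [0, 0, 0, 0, 0.1, 0.007, 0], [0, 0, 0, 0, 0, 0, 0], [0, 0, 0, 0, 0, 0, 0], [0, 0, 0, 0, -0.1, -0.007, 0], [0, 0, 0, 0, -0.1, -0.007, 0], [0, 0, 0, 0, -0.1, -0.007, 0]],
  ],
)

```text
time_s: 32.07
tcp_pos: [0.5399, -0.1798, 0.138]
ee_rot: [[0.078, -0.997, -0.008], [-0.992, -0.079, 0.1], [-0.101, 0.0, -0.995]]
wrist_force: [-0.4, -0.7, -2.2]
gripper_width: 0.436
```

```bash

python3 - <<'E'
from h import *
tell(.543,-.1765,.16,184.2)
E
```

```text
t 32.07 tcp [ 0.5399 -0.1798  0.138 ] yaw_y -175.48 z [-0.008  0.1   -0.995] shift units [0.12 0.13 0.88] w 0.436 F [-0.44 -0.7  -2.21] M [-0.309  0.26  -0.038]
rotvec [-0.101 -0.008 -0.006]
```

>>> apply_moves(
  plan=[
    [[0, 0.1, 0.1, 0.3, -0.09, -0.007, -0.005], [0, 0, 0, 0, -0.01, 0, 0], [0, 0, 0, 0, 0, 0, 0], [0, 0, 0, 0, 0, 0, 0], [0, 0, 0, 0, 0, 0, 0]],
  ],
)

```text
time_s: 32.48
tcp_pos: [0.5391, -0.1702, 0.1461]
ee_rot: [[0.087, -0.996, -0.003], [-0.996, -0.087, -0.008], [0.007, 0.004, -1.0]]
wrist_force: [0.7, -0.3, -2.4]
gripper_width: 0.434
```

```bash

python3 - <<'E'
from h import *
avg2(16)
tell(.543,-.1765,.16,184.2)
E
```

```text
Mbx 0.0409 tilt -0.0082 corrected 0.018 +- 0.0084
t 33.28 tcp [ 0.5393 -0.1705  0.1463] yaw_y -174.99 z [-0.002 -0.009 -1.   ] shift units [ 0.15 -0.24  0.55] w 0.436 F [ 0.16 -0.3  -2.55] M [ 0.036  0.084 -0.008]
rotvec [ 0.009 -0.002 -0.014]
```

>>> apply_moves(
  plan=[
    [[0, 0, 0, 0, -0.1, -0.007, 0], [0, 0, 0, 0, -0.1, -0.007, 0], [0, 0, 0, 0, -0.1, -0.007, 0], [0, 0, 0, 0, -0.1, -0.007, 0], [0, 0, 0, 0, 0, 0, 0], [0, 0, 0, 0, 0, 0, 0], [0, 0, 0, 0, 0.1, 0.007, 0], [0, 0, 0, 0, 0.1, 0.007, 0], [0, 0, 0, 0, 0.1, 0.007, 0], [0, 0, 0, 0, 0.09, 0.007, 0], [0, 0, 0, 0, 0, 0, 0], [0, 0, 0, 0, 0, 0, 0]],
  ],
)

```text
time_s: 34.28
tcp_pos: [0.5454, -0.1674, 0.1495]
ee_rot: [[0.092, -0.996, 0.02], [-0.996, -0.092, -0.002], [0.004, -0.02, -1.0]]
wrist_force: [-0.8, -0.9, -2.5]
gripper_width: 0.436
```

```bash

python3 - <<'E'
from h import *
avg2(3)
avg2(16)
tell(.543,-.1765,.16,184.2)
E
```

```text
Mbx 0.0018 tilt -0.0043 corrected -0.0103 +- 0.032
Mbx 0.0514 tilt -0.0042 corrected 0.0395 +- 0.0065
t 35.23 tcp [ 0.5443 -0.1664  0.1487] yaw_y -174.55 z [ 0.017 -0.003 -1.   ] shift units [-0.05 -0.4   0.45] w 0.435 F [ 0.05 -0.2  -1.65] M [0.019 0.192 0.035]
rotvec [ 0.003  0.017 -0.022]
```

Middle tin: difference −0.02 ± 0.01 N m, so it looks quiet. I put it back and test the third tin.

>>> apply_moves(
  plan=[
    [[0, -0.05, -0.35, -0.3, 0.003, 0.017, -0.022], [0, 0, -0.05, -0.6, 0, 0, 0], [0, 0, 0, -0.8, 0, 0, 0], [0, 0, 0, -0.8, 0, 0, 0], [0, 0, 0, -0.7, 0, 0, 0], [0, 0, 0, -0.3, 0, 0, 0], [0, 0, 0, 0, 0, 0, 0]],
  ],
)

```text
time_s: 35.82
tcp_pos: [0.5437, -0.1805, 0.057]
ee_rot: [[0.065, -0.998, -0.001], [-0.998, -0.065, -0.0], [0.0, 0.001, -1.0]]
wrist_force: [-0.1, -0.6, -1.8]
gripper_width: 0.437
```

```bash

python3 - <<'E'
from h import *
tell(.543,-.1765,.0285,184.2)
E
```

```text
t 35.82 tcp [ 0.5437 -0.1805  0.057 ] yaw_y -176.27 z [-0.001 -0.    -1.   ] shift units [-0.03  0.16 -1.14] w 0.437 F [-0.14 -0.61 -1.83] M [-0.001  0.167 -0.006]
rotvec [ 0.    -0.001  0.008]
```

>>> apply_moves(
  plan=[
    [[0, 0, 0.12, -0.4, 0, 0, 0.006], [0, 0, 0, -0.4, 0, 0, 0], [0, 0, 0, -0.25, 0, 0, 0], [0, 0, 0, -0.1, 0, 0, 0], [0, 0, 0, 0, 0, 0, 0]],
  ],
)

```text
time_s: 36.23
tcp_pos: [0.5461, -0.1782, 0.029]
ee_rot: [[0.072, -0.997, 0.003], [-0.997, -0.072, -0.002], [0.002, -0.003, -1.0]]
wrist_force: [0.2, 0.0, -2.2]
gripper_width: 0.434
```

```bash

python3 - <<'E'
from h import *
tell(.543,-.1765,.0285,184.2)
E
```

```text
t 36.23 tcp [ 0.5461 -0.1782  0.029 ] yaw_y -175.86 z [ 0.003 -0.002 -1.   ] shift units [-0.12  0.07 -0.02] w 0.434 F [ 0.17  0.04 -2.2 ] M [0.038 0.116 0.015]
rotvec [0.002 0.003 0.001]
```

>>> apply_moves(
  plan=[
    [[0, 0, 0, -0.05, 0, 0, 0], [75, 0, 0, 0, 0, 0, 0], [75, 0, 0, 0, 0, 0, 0], [75, 0, 0, 0, 0, 0, 0], [75, 0, 0, 0.5, 0, 0, 0], [75, 0, 0, 0.8, 0, 0, 0], [75, 0, 0, 0.8, 0, 0, 0], [75, 0, -0.5, 0.2, 0, 0, 0], [75, 0.05, -0.8, 0, 0, 0, 0], [75, 0.05, -0.8, 0, 0, 0, 0], [75, 0, -0.8, 0, 0, 0, 0], [75, 0, -0.3, 0, 0, 0, 0]],
  ],
)

```text
time_s: 37.23
tcp_pos: [0.5524, -0.2616, 0.0911]
ee_rot: [[0.079, -0.997, 0.013], [-0.997, -0.079, -0.004], [0.005, -0.013, -1.0]]
wrist_force: [-0.5, 0.1, -0.1]
gripper_width: 0.748
```

```bash

python3 - <<'E'
from h import *
tell(.550,-.260,.028,184.2)
E
```

```text
t 37.23 tcp [ 0.5524 -0.2616  0.0911] yaw_y -175.48 z [ 0.013 -0.004 -1.   ] shift units [-0.09  0.07 -2.52] w 0.748 F [-0.47  0.13 -0.09] M [-0.015  0.048  0.011]
rotvec [ 0.004  0.013 -0.006]
```

>>> apply_moves(
  plan=[
    [[75, -0.1, 0.07, -0.2, 0.003, 0.012, -0.006], [75, 0, 0, -0.6, 0, 0, 0], [75, 0, 0, -0.7, 0, 0, 0], [75, 0, 0, -0.5, 0, 0, 0], [75, 0, 0, -0.3, 0, 0, 0], [75, 0, 0, -0.1, 0, 0, 0]],
  ],
)

```text
time_s: 37.73
tcp_pos: [0.548, -0.2609, 0.0264]
ee_rot: [[0.066, -0.998, -0.001], [-0.998, -0.066, 0.0], [-0.0, 0.001, -1.0]]
wrist_force: [-0.0, 0.1, -0.1]
gripper_width: 0.752
```

```bash

python3 - <<'E'
from h import *
tell(.550,-.260,.028,184.2)
E
```

```text
t 37.73 tcp [ 0.548  -0.2609  0.0264] yaw_y -176.21 z [-0.001  0.    -1.   ] shift units [0.08 0.03 0.07] w 0.752 F [-0.03  0.14 -0.06] M [ 0.046  0.161 -0.006]
rotvec [-0.    -0.001  0.007]
```

>>> apply_moves(
  plan=[
    [[0, 0.05, 0.03, 0.08, 0, 0, 0.004], [0, 0, 0, 0, 0, 0, 0], [0, 0, 0, 0, 0, 0, 0], [0, 0, 0, 0, 0, 0, 0], [0, 0, 0, 0, 0, 0, 0], [0, 0, 0, 0, 0, 0, 0], [0, 0, 0, 0, 0, 0, 0], [0, 0, 0, 0.4, 0, 0, 0], [0, 0, 0, 0.8, 0, 0, 0], [0, 0, 0, 0.9, 0, 0, 0], [0, 0, 0, 0.9, 0.1, 0.007, 0], [0, 0, 0, 0.7, 0.1, 0.007, 0]],
  ],
)

```text
time_s: 38.73
tcp_pos: [0.5418, -0.2523, 0.1209]
ee_rot: [[0.078, -0.996, -0.035], [-0.974, -0.083, 0.21], [-0.212, 0.018, -0.977]]
wrist_force: [0.5, -0.7, -3.2]
gripper_width: 0.434
```

```bash

python3 - <<'E'
from h import *
tell(.550,-.260,.16,184.2)
E
```

```text
t 38.73 tcp [ 0.5418 -0.2523  0.1209] yaw_y -175.22 z [-0.035  0.21  -0.977] shift units [ 0.33 -0.31  1.56] w 0.434 F [ 0.5  -0.68 -3.22] M [-0.777 -0.055  0.001]
rotvec [-0.212 -0.035 -0.008]
```

>>> apply_moves(
  plan=[
    [[0, 0, 0, 0.3, 0.1, 0.007, 0], [0, 0, 0, 0, 0.1, 0.007, 0], [0, 0, 0, 0, 0, 0, 0], [0, 0, 0, 0, 0, 0, 0], [0, 0, 0, 0, -0.1, -0.007, 0], [0, 0, 0, 0, -0.1, -0.007, 0], [0, 0, 0, 0, -0.1, -0.007, 0], [0, 0, 0, 0, -0.09, -0.007, 0], [0, 0, 0, 0, -0.005, 0, 0], [0, 0, 0, 0, 0, 0, 0], [0, 0, 0, 0, 0, 0, 0]],
  ],
)

```text
time_s: 39.65
tcp_pos: [0.5426, -0.2544, 0.1373]
ee_rot: [[0.09, -0.996, -0.004], [-0.996, -0.09, 0.0], [-0.001, 0.004, -1.0]]
wrist_force: [0.3, -0.5, -1.9]
gripper_width: 0.432
```

```bash

python3 - <<'E'
from h import *
avg2(3)
avg2(16)
tell(.55,-.26,.16,184.2)
E
```

```text
Mbx 0.0146 tilt 0.0007 corrected 0.0164 +- 0.0171
Mbx 0.0372 tilt -0.0001 corrected 0.037 +- 0.0083
t 40.6 tcp [ 0.5429 -0.2556  0.1372] yaw_y -174.92 z [-0.004 -0.001 -1.   ] shift units [ 0.28 -0.18  0.91] w 0.436 F [-0.91 -0.39 -1.75] M [-0.031  0.122 -0.027]
rotvec [ 0.001 -0.004 -0.015]
```

>>> apply_moves(
  plan=[
    [[0, 0, 0, 0, -0.1, -0.007, 0], [0, 0, 0, 0, -0.1, -0.007, 0], [0, 0, 0, 0, -0.1, -0.007, 0], [0, 0, 0, 0, -0.1, -0.007, 0], [0, 0, 0, 0, 0, 0, 0], [0, 0, 0, 0, 0, 0, 0], [0, 0, 0, 0, 0.1, 0.007, 0], [0, 0, 0, 0, 0.1, 0.007, 0], [0, 0, 0, 0, 0.1, 0.007, 0], [0, 0, 0, 0, 0.09, 0.007, 0], [0, 0, 0, 0, 0, 0, 0], [0, 0, 0, 0, 0, 0, 0]],
  ],
)

```text
time_s: 41.6
tcp_pos: [0.5479, -0.2528, 0.1392]
ee_rot: [[0.097, -0.995, 0.015], [-0.995, -0.097, 0.006], [-0.005, -0.016, -1.0]]
wrist_force: [0.5, 0.3, -1.9]
gripper_width: 0.433
```

```bash

python3 - <<'E'
from h import *
avg2(3)
avg2(16)
tell(.55,-.26,.16,184.2)
E
```

```text
Mbx 0.0156 tilt 0.0042 corrected 0.0273 +- 0.0157
Mbx 0.029 tilt 0.0047 corrected 0.0421 +- 0.0094
t 42.55 tcp [ 0.5466 -0.2517  0.1385] yaw_y -174.25 z [ 0.012  0.006 -1.   ] shift units [ 0.14 -0.33  0.86] w 0.435 F [ 0.42  0.39 -1.93] M [ 0.004  0.098 -0.012]
rotvec [-0.006  0.012 -0.027]
```

Differences (+ tilt minus − tilt): left +0.025 over four cycles, middle −0.02, right −0.005, each ± 0.01, and 0.045 would be expected for the knob. The left tin is the only fit. I put the right one back and fetch the left for a confirming cycle.

>>> apply_moves(
  plan=[
    [[0, 0.12, -0.3, -0.3, -0.006, 0.012, -0.025], [0, 0, -0.03, -0.6, 0, 0, 0], [0, 0, 0, -0.8, 0, 0, 0], [0, 0, 0, -0.8, 0, 0, 0], [0, 0, 0, -0.5, 0, 0, 0], [0, 0, 0, -0.2, 0, 0, 0], [0, 0, 0, 0, 0, 0, 0]],
  ],
)

```text
time_s: 43.13
tcp_pos: [0.552, -0.2636, 0.0541]
ee_rot: [[0.067, -0.998, 0.001], [-0.998, -0.067, -0.004], [0.004, -0.001, -1.0]]
wrist_force: [0.3, 0.4, -1.3]
gripper_width: 0.437
```

```bash

python3 - <<'E'
from h import *
tell(.55,-.26,.0285,184.2)
E
```

```text
t 43.13 tcp [ 0.552  -0.2636  0.0541] yaw_y -176.15 z [ 0.001 -0.004 -1.   ] shift units [-0.08  0.14 -1.02] w 0.437 F [ 0.26  0.38 -1.28] M [ 0.023  0.165 -0.047]
rotvec [0.004 0.001 0.006]
```

>>> apply_moves(
  plan=[
    [[0, -0.05, 0.1, -0.4, 0.003, 0, 0.005], [0, 0, 0, -0.35, 0, 0, 0], [0, 0, 0, -0.2, 0, 0, 0], [0, 0, 0, -0.1, 0, 0, 0], [0, 0, 0, 0, 0, 0, 0]],
  ],
)

```text
time_s: 43.55
tcp_pos: [0.5532, -0.262, 0.0298]
ee_rot: [[0.073, -0.997, 0.004], [-0.997, -0.073, -0.004], [0.004, -0.004, -1.0]]
wrist_force: [-0.0, -1.0, -2.3]
gripper_width: 0.435
```

```bash

python3 - <<'E'
from h import *
tell(.55,-.26,.0285,184.2)
E
```

```text
t 43.55 tcp [ 0.5532 -0.262   0.0298] yaw_y -175.79 z [ 0.004 -0.004 -1.   ] shift units [-0.13  0.08 -0.05] w 0.435 F [-0.01 -0.99 -2.33] M [-0.019  0.048 -0.02 ]
rotvec [ 0.004  0.004 -0.   ]
```

>>> apply_moves(
  plan=[
    [[0, 0, 0, -0.06, 0, 0, 0], [75, 0, 0, 0, 0, 0, 0], [75, 0, 0, 0, 0, 0, 0], [75, 0, 0, 0, 0, 0, 0], [75, 0, 0, 0.5, 0, 0, 0], [75, 0, 0, 0.8, 0, 0, 0], [75, 0, 0, 0.8, 0, 0, 0], [75, -0.05, 0.5, 0.3, 0, 0, 0], [75, -0.08, 0.8, 0, 0, 0, 0], [75, -0.1, 0.8, 0, 0, 0, 0], [75, -0.1, 0.8, 0, 0, 0, 0], [75, -0.1, 0.8, 0, 0, 0, 0]],
  ],
)

```text
time_s: 44.55
tcp_pos: [0.5447, -0.1684, 0.0924]
ee_rot: [[0.067, -0.998, 0.014], [-0.998, -0.067, -0.006], [0.007, -0.014, -1.0]]
wrist_force: [-0.8, 0.9, -0.2]
gripper_width: 0.756
```

```bash

python3 - <<'E'
from h import *
tell(.5345,-.0955,.0285,184.2)
E
```

```text
t 44.55 tcp [ 0.5447 -0.1684  0.0924] yaw_y -176.14 z [ 0.014 -0.006 -1.   ] shift units [-0.41  2.92 -2.56] w 0.756 F [-0.83  0.93 -0.17] M [0.026 0.091 0.041]
rotvec [0.006 0.014 0.006]
```

>>> apply_moves(
  plan=[
    [[75, -0.1, 0.8, 0, 0.006, 0.014, 0.005], [75, -0.1, 0.8, 0, 0, 0, 0], [75, -0.1, 0.7, 0, 0, 0, 0], [75, -0.05, 0.4, 0, 0, 0, 0], [75, 0, 0, 0, 0, 0, 0]],
  ],
)

```text
time_s: 44.97
tcp_pos: [0.5331, -0.0918, 0.0917]
ee_rot: [[0.077, -0.997, -0.0], [-0.997, -0.077, 0.001], [-0.001, 0.0, -1.0]]
wrist_force: [0.2, -0.2, 0.4]
gripper_width: 0.747
```

```bash

python3 - <<'E'
from h import *
tell(.5345,-.0955,.0285,184.2)
s=sense();p=capture('wrist');save(p,'w3.png')
W=cloud(p,s);z=W[...,2]
m=(z>.045)&(z<.06)
n,l,st,c=cv2.connectedComponentsWithStats(m.astype(np.uint8),connectivity=4)
for i in range(1,n):
    if st[i,4]>200:
        P=W[l==i]; print(st[i].tolist(),cv2.minAreaRect(P[:,:2].astype(np.float32)),P[:,2].mean().round(4))
E
```

```text
t 44.97 tcp [ 0.5331 -0.0918  0.0917] yaw_y -175.59 z [-0.     0.001 -1.   ] shift units [ 0.05 -0.15 -2.53] w 0.747 F [ 0.2  -0.24  0.36] M [ 0.03   0.119 -0.044]
rotvec [-0.001 -0.    -0.004]
[122, 0, 46, 260, 5162] ((0.6093761920928955, -0.13872402906417847), (0.009164601564407349, 0.16209445893764496), 4.124500274658203) 0.0557
[358, 0, 50, 260, 5389] ((0.462027907371521, -0.14945708215236664), (0.00988728553056717, 0.1628173142671585), 4.42592191696167) 0.0557
[218, 20, 64, 122, 7440] ((0.5469399094581604, -0.17881160974502563), (0.03808337822556496, 0.07050080597400665), 4.205428600311279) 0.0518
[227, 162, 57, 96, 5181] ((0.5375415682792664, -0.09521404653787613), (0.038036152720451355, 0.06936642527580261), 4.267160892486572) 0.0519
```

View pics/w3.png

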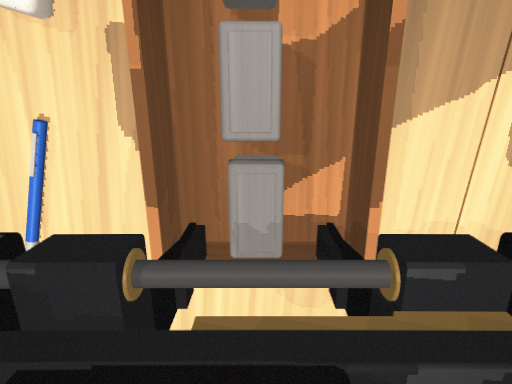

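The wrist view shows the tins upright at (252,80) and (256,208). I descend onto the left one.

>>> apply_moves(
  plan=[
    [[75, 0.13, -0.15, -0.2, 0, 0, -0.004], [75, 0, 0, -0.6, 0, 0, 0], [75, 0, 0, -0.7, 0, 0, 0], [75, 0, 0, -0.5, 0, 0, 0], [75, 0, 0, -0.3, 0, 0, 0], [75, 0, 0, -0.1, 0, 0, 0]],
  ],
)

```text
time_s: 45.52
tcp_pos: [0.5395, -0.1013, 0.0291]
ee_rot: [[0.067, -0.998, 0.005], [-0.998, -0.067, 0.001], [-0.0, -0.005, -1.0]]
wrist_force: [0.0, 0.1, -0.6]
gripper_width: 0.748
```

```bash

python3 - <<'E'
from h import *
tell(.5365,-.0955,.0285,184.2)
E
```

```text
t 45.52 tcp [ 0.5395 -0.1013  0.0291] yaw_y -176.17 z [ 0.005  0.001 -1.   ] shift units [-0.12  0.23 -0.03] w 0.748 F [ 0.01  0.13 -0.64] M [0.008 0.146 0.   ]
rotvec [-0.001  0.005  0.006]
```

>>> apply_moves(
  plan=[
    [[0, -0.1, 0.2, 0, 0, 0.004, 0.004], [0, 0, 0, 0, 0, 0, 0], [0, 0, 0, 0, 0, 0, 0], [0, 0, 0, 0, 0, 0, 0], [0, 0, 0, 0, 0, 0, 0], [0, 0, 0, 0, 0, 0, 0], [0, 0, 0, 0, 0, 0, 0], [0, 0, 0, 0.4, 0, 0, 0], [0, 0, 0, 0.8, 0, 0, 0], [0, 0, 0, 0.9, 0, 0, 0], [0, 0, 0, 0.9, 0.1, 0.007, 0], [0, 0, 0, 0.7, 0.1, 0.007, 0]],
  ],
)

```text
time_s: 46.52
tcp_pos: [0.53, -0.0934, 0.1224]
ee_rot: [[0.077, -0.997, -0.03], [-0.976, -0.082, 0.204], [-0.206, 0.014, -0.978]]
wrist_force: [0.8, -0.9, -2.9]
gripper_width: 0.434
```

>>> apply_moves(
  plan=[
    [[0, 0, 0, 0.3, 0.1, 0.007, 0], [0, 0, 0, 0, 0.1, 0.007, 0], [0, 0, 0, 0, 0, 0, 0], [0, 0, 0, 0, 0, 0, 0], [0, 0, 0, 0, -0.1, -0.007, 0], [0, 0, 0, 0, -0.1, -0.007, 0], [0, 0, 0, 0, -0.1, -0.007, 0], [0, 0, 0, 0, -0.09, -0.007, 0], [0, 0, 0, 0, -0.005, 0, 0], [0, 0, 0, 0, 0, 0, 0], [0, 0, 0, 0, 0, 0, 0], [0, 0, 0, 0, 0, 0, 0]],
  ],
)

```text
time_s: 47.52
tcp_pos: [0.5324, -0.0941, 0.1401]
ee_rot: [[0.091, -0.996, 0.004], [-0.996, -0.091, -0.0], [0.001, -0.004, -1.0]]
wrist_force: [0.2, -0.7, -2.0]
gripper_width: 0.431
```

```bash

python3 - <<'E'
from h import *
tell(.5365,-.0955,.16,184.2)
avg2(24)
tell(.5365,-.0955,.16,184.2)
E
```

```text
t 47.52 tcp [ 0.5324 -0.0941  0.1401] yaw_y -174.78 z [ 0.004 -0.    -1.   ] shift units [ 0.17 -0.06  0.8 ] w 0.431 F [ 0.15 -0.72 -2.03] M [ 0.067  0.159 -0.022]
rotvec [ 0.     0.004 -0.018]
Mbx 0.0345 tilt -0.0017 corrected 0.0299 +- 0.0059
t 48.72 tcp [ 0.5324 -0.0944  0.14  ] yaw_y -174.77 z [ 0.004 -0.002 -1.   ] shift units [ 0.16 -0.05  0.8 ] w 0.437 F [-0.25 -0.1  -1.69] M [ 0.037  0.083 -0.026]
rotvec [ 0.002  0.004 -0.018]
```

>>> apply_moves(
  plan=[
    [[0, 0, 0, 0, -0.1, -0.007, 0], [0, 0, 0, 0, -0.1, -0.007, 0], [0, 0, 0, 0, -0.1, -0.007, 0], [0, 0, 0, 0, -0.1, -0.007, 0], [0, 0, 0, 0, 0, 0, 0], [0, 0, 0, 0, 0, 0, 0], [0, 0, 0, 0, 0.1, 0.007, 0], [0, 0, 0, 0, 0.1, 0.007, 0], [0, 0, 0, 0, 0.1, 0.007, 0], [0, 0, 0, 0, 0.09, 0.007, 0], [0, 0, 0, 0, 0, 0, 0], [0, 0, 0, 0, 0, 0, 0]],
  ],
)

```text
time_s: 49.72
tcp_pos: [0.5381, -0.0918, 0.1434]
ee_rot: [[0.092, -0.995, 0.025], [-0.996, -0.092, 0.004], [-0.002, -0.026, -1.0]]
wrist_force: [-0.4, -0.0, -2.3]
gripper_width: 0.432
```

```bash

python3 - <<'E'
from h import *
avg2(4)
avg2(20)
tell(.5365,-.0955,.16,184.2)
E
```

```text
Mbx -0.0057 tilt 0.0017 corrected -0.001 +- 0.0151
Mbx 0.003 tilt 0.0019 corrected 0.0084 +- 0.0062
t 50.92 tcp [ 0.5372 -0.0908  0.1426] yaw_y -174.54 z [ 0.023  0.004 -1.   ] shift units [-0.03 -0.19  0.7 ] w 0.434 F [-0.06  0.85 -1.51] M [-0.026  0.167 -0.052]
rotvec [-0.004  0.023 -0.022]
```

The fifth cycle gives the same sign (+0.022 ± 0.009). The left tin is the rattling one, so I carry it to the tray.

>>> apply_moves(
  plan=[
    [[0, 0, 0.1, 0.4, -0.004, 0.02, 0], [0, 0.05, 0.3, 0.5, 0, 0, 0], [0, 0.1, 0.5, 0.4, 0, 0, 0], [0, 0.17, 0.7, 0.2, 0, 0, 0], [0, 0.17, 0.7, 0, 0, 0, 0], [0, 0.17, 0.7, 0, 0, 0, 0], [0, 0.17, 0.7, 0, 0, 0, 0], [0, 0.17, 0.7, 0, 0, 0, 0], [0, 0.17, 0.7, 0, 0, 0, 0], [0, 0.17, 0.7, 0, 0, 0, 0], [0, 0.17, 0.7, 0, 0, 0, 0], [0, 0.17, 0.7, 0, 0, 0, 0]],
  ],
)

```text
time_s: 51.92
tcp_pos: [0.5785, 0.0939, 0.1818]
ee_rot: [[0.088, -0.996, 0.0], [-0.996, -0.088, 0.0], [-0.0, -0.0, -1.0]]
wrist_force: [1.3, 0.3, -2.1]
gripper_width: 0.431
```

```bash

python3 - <<'E'
from h import *
tell(.616,.236,.18,180)
E
```

```text
t 51.92 tcp [0.5785 0.0939 0.1818] yaw_y -174.96 z [ 0.  0. -1.] shift units [ 1.5   5.68 -0.07] w 0.431 F [ 1.33  0.26 -2.09] M [-0.043  0.1   -0.015]
rotvec [-0.     0.    -0.088]
```

>>> apply_moves(
  plan=[
    [[0, 0.17, 0.7, 0, 0, 0, 0], [0, 0.17, 0.7, 0, 0, 0, 0], [0, 0.17, 0.7, 0, 0, 0, 0], [0, 0.17, 0.7, 0, 0, 0, 0], [0, 0.17, 0.6, 0, 0, 0, 0], [0, 0.1, 0.4, 0, 0, 0, 0], [0, 0.08, 0.3, 0, 0, 0, 0], [0, 0.05, 0.1, 0, 0, 0, 0], [0, 0, 0, 0, 0, 0, 0], [0, 0, 0, 0, 0, 0, 0]],
  ],
)

```text
time_s: 52.75
tcp_pos: [0.6074, 0.2097, 0.18]
ee_rot: [[0.091, -0.996, -0.002], [-0.996, -0.091, -0.001], [0.0, 0.002, -1.0]]
wrist_force: [-0.2, -0.3, -1.9]
gripper_width: 0.434
```

```bash

python3 - <<'E'
from h import *
tell(.616,.236,.18,180)
p=capture('scene');save(p,'f1.png')
p=capture('top');save(p,'f2.png')
W=cloud(p);z=W[...,2]
m=(W[...,0]>0.36)&(W[...,0]<0.72)&(W[...,1]<0.0)&(W[...,1]>-0.40)&(z>.045)&(z<.062)
n,l,st,c=cv2.connectedComponentsWithStats(m.astype(np.uint8),connectivity=4)
for i in range(1,n):
    if st[i,4]>150:
        P=W[l==i]; print(st[i].tolist(),cv2.minAreaRect(P[:,:2].astype(np.float32)),P[:,2].mean().round(4),P[:,2].std().round(4))
m=(z>.012)&(z<.024)&(W[...,0]>0.3)&(W[...,0]<0.54)&(W[...,1]>0.05)&(W[...,1]<0.4)
P=W[m];print(len(P),cv2.minAreaRect(P[:,:2].astype(np.float32)),P[:,2].mean().round(4))
tell(.616,.236,.18,180)
E
```

```text
t 52.75 tcp [0.6074 0.2097 0.18  ] yaw_y -174.8 z [-0.002 -0.001 -1.   ] shift units [ 0.34  1.05 -0.  ] w 0.434 F [-0.18 -0.29 -1.95] M [-0.069  0.115 -0.025]
rotvec [ 0.    -0.002 -0.091]
[311, 146, 42, 49, 264] ((0.5412800312042236, -0.25516438484191895), (0.15743228793144226, 0.11999218165874481), 5.106522083282471) 0.0565 0.0038
[266, 149, 78, 52, 420] ((0.5347473621368408, -0.16538122296333313), (0.15732373297214508, 0.2357410192489624), 4.411675930023193) 0.0571 0.0035
[324, 162, 23, 14, 249] ((0.5513502955436707, -0.2657143473625183), (0.03854849189519882, 0.07084912061691284), 4.4542436599731445) 0.0519 0.003
[298, 165, 22, 13, 248] ((0.5440493226051331, -0.18073104321956635), (0.03812958300113678, 0.07048345357179642), 4.7166428565979) 0.0521 0.0027
3489 ((0.4370715916156769, 0.22109173238277435), (0.16272206604480743, 0.27117183804512024), 0.46183082461357117) 0.0176
t 52.85 tcp [0.6073 0.2092 0.1802] yaw_y -174.83 z [-0.002 -0.    -1.   ] shift units [ 0.35  1.07 -0.01] w 0.435 F [-0.31  0.85 -2.39] M [ 0.002  0.105 -0.034]
rotvec [ 0.    -0.002 -0.09 ]
```

View pics/f1.png

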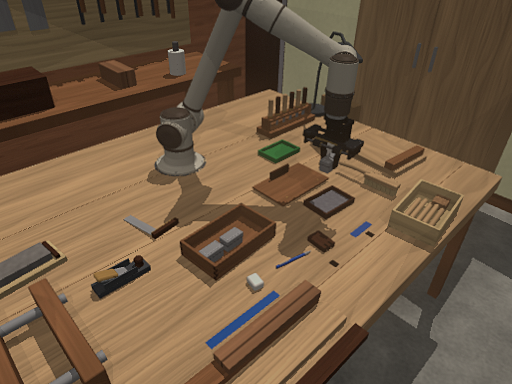

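View pics/f2.png

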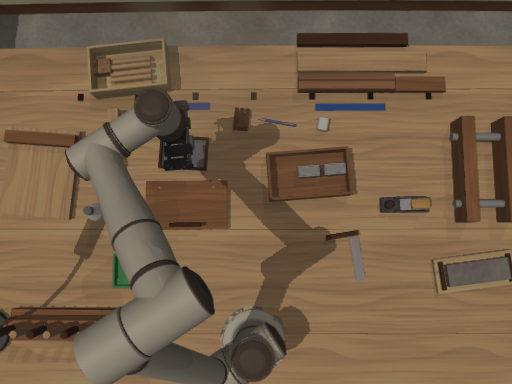

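The pictures show the tin in the gripper near the tray at top (180,150). Two tins stand upright in the box at (309,171) and (334,169), and the lid is flat at (187,204). I centre the tin and settle.

>>> apply_moves(
  plan=[
    [[0, 0.15, 0.4, 0, 0, 0, 0], [0, 0.12, 0.4, 0, 0, 0, 0], [0, 0.05, 0.2, 0, 0, 0, 0], [0, 0, 0, 0, 0, 0, 0], [0, 0, 0, 0, 0, 0, 0], [0, 0, 0, 0, 0, 0, 0], [0, 0, 0, 0, 0, 0, 0], [0, 0, 0, 0, 0, 0, 0]],
  ],
)

```text
time_s: 53.52
tcp_pos: [0.6161, 0.2353, 0.1806]
ee_rot: [[0.088, -0.996, -0.002], [-0.996, -0.088, -0.0], [0.0, 0.002, -1.0]]
wrist_force: [0.0, 0.4, -2.3]
gripper_width: 0.437
```

```bash

python3 - <<'E'
from h import *
tell(.616,.236,.18,180)
p=capture('scene');cv2.imwrite('pics/f3.png',cv2.resize(p['pixels'][100:240,240:420,::-1],(720,560)))
E
```

```text
t 53.52 tcp [0.6161 0.2353 0.1806] yaw_y -174.95 z [-0.002 -0.    -1.   ] shift units [-0.    0.03 -0.02] w 0.437 F [ 0.03  0.37 -2.25] M [0.059 0.079 0.001]
rotvec [ 0.    -0.002 -0.088]
```

View pics/f3.png

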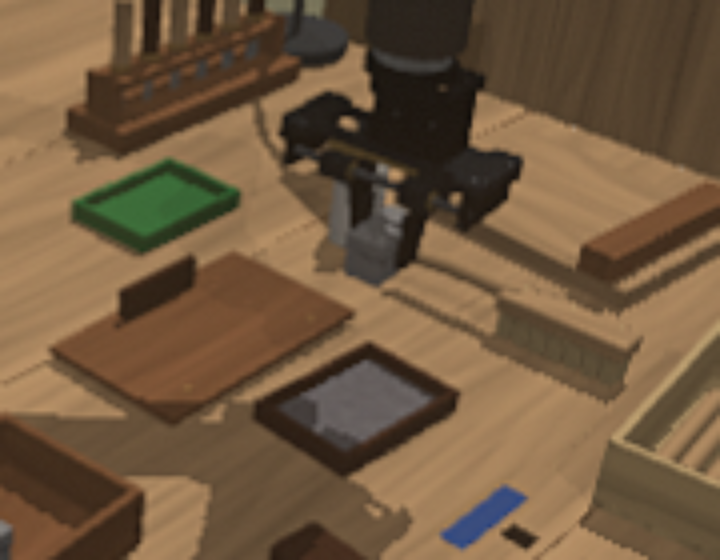

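The crop shows the tin gripped level at (375,250), well above the tray at (360,400), and the lid flat at (205,335). I hand it in.

```bash
python3 -c "
from station import finish_job
print(finish_job())"
```

```text
the job is handed in; nothing more can be done
None
```

I handed the job in at about 53.5 s holding the left tin over the tray. I'm fairly but not fully sure it is the one that rattles.

**Lid:** I tipped it about 13.5° on its far edge by the pull, lifted it off, and laid it on the bench at (0.437, 0.221). It measured flat there and was let go.

**Finding the rattling tin:** I lifted each tin, tilted it end to end, and compared the wrist moment afterwards. A rattling tin should show a difference of about +0.045 N m between the two ends.

| Tin | Tilt cycles | Measured difference (N m) | Uncertainty |
|---|---|---|---|
| Left | 5 | about +0.023 | ± 0.005 |
| Middle | 1 | -0.02 | ± 0.01 |
| Right | 1 | -0.005 | ± 0.01 |

The left tin had the right sign in every cycle and is the best match. It showed only about half the expected size, and the moment readings were noisy.

**Last checks:** The left tin was gripped (opening 0.437, about 38 mm) with the TCP at (0.616, 0.235, 0.181), level and centred over the dark tray. The other two tins stood upright in the box. The other things looked unmoved in the pictures, though I did not measure them again.

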